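# Clear and restock the gravity-feed bottle lane and scan its label

## Task

Restock the sloped bottle rack: first take out the black objective case that was left in the lane at the stop and stand it upright on the free bench, then take each small media bottle from the bench, set it upright in the lane at its upper (left) end and let it slide down by itself to the stop or to the bottle below it, until every media bottle is in the lane. Then log the restock: take the barcode scanner from its dock, point its dark window squarely at the middle of the barcode label on the side of the rack from a hand's breadth away (about 8 to 10 cm), hold it steady there for two seconds, and lay the scanner back in its dock. Do not tip a bottle over, handle bottles in the lower half of the lane, or disturb the large bottle.

Things in the scene. Friction and masses are not known exactly. Their poses are not given: they have to be found in the camera images.
- rack: Fixed gravity-feed rack (moved between starts, yaw within 0.15 rad), 84 mm (x) by 250 mm (y), origin at the centre of its underside on the bench. Its y axis runs along the lane, toward the upper end (to the robot's left); its x axis points away from the robot, square to the label.
- lane: Slippery roller lane sloping 20 degrees on the rack; let go, a bottle slides down. Origin: deck surface, middle, at the stop face (low end, 42 mm above the bench). y: up along the deck, z: square to it, x: across. Deck 252 mm long; rails 22 mm high, 61 mm apart inside, 71 outside; stop 42 mm high. Four bottles fill y to 208 mm: put bottles in with their axis at y of about 205 mm.
- label (a point): Centre of the barcode label (56 mm wide, 36 mm high, white with black bars) on an upright plate on the rack's side that faces the robot, 46 mm above the bench; the label faces along the rack's -x.
- bottle_1_center (a point): Centre (half-way up) of a media bottle: round, clear with pink filling and a blue screw cap, 52 mm body diameter (cylindrical up to about 60 mm above the underside; the cap above is 36 mm wide), 82 mm high, 0.15 kg (heaviest near its foot), standing upright on the bench; z is its own axis, upward. None if absent in this start: 3 or 4 are present.
- bottle_2_center (a point): Centre of media bottle 2, the same as bottle 1 (may be absent).
- bottle_3_center (a point): Centre of media bottle 3, the same as bottle 1 (may be absent).
- bottle_4_center (a point): Centre of media bottle 4, the same as bottle 1 (may be absent).
- scanner_center (a point): Centre of the barcode scanner, a white and grey bar 110 mm long (x), 36 mm wide (y) and 32 mm high (z), 0.09 kg. It looks along its +x, through the dark window in its nose, 55 mm ahead of this point. It reads a label squarely ahead, its centre within 20 mm of the line of sight and 45 to 145 mm from the nose. It has 4 mm of play in the dock; grasp it across its width at mid-length.
- dock: Fixed black scanner dock, 136 mm (x) by 56 mm (y), floor 8 mm high, origin at the centre of its underside. The scanner lies along its x. Low walls, up to 20 mm above the bench, stand only at its ends (beyond 38 mm from the middle); the middle is free for fingers.
- dock_seat (a point): Where the scanner's centre is when it lies home in the dock (24 mm above the bench); axes as the dock's.
- case_center (a point): Centre (half-way up) of the black round objective case, 66 mm high, 40 mm diameter with a 43 mm wide cap on the top 16 mm, 0.09 kg; z is its own axis. It starts in the lane, standing square to the deck, against the stop. Free bench to stand it on lies in front of the rack and to its right, between the bottles, at x below 0.58 m (the keyboard lies beyond).
- oil_bottle: Bystander: the larger bottle with a white cap, 58 mm diameter, 103 mm high; origin at the centre of its underside.
There are look-alikes about, which are no part of the job. What is shaped like the part that bears bottle_1_center but red or turquoise is not meant.

How it is judged:
By the outcome, as a careful person would: the job done as asked, in the order asked, and still so for the second after the job is handed in, with the robot touching nothing.
Of bottle_1, bottle_2, bottle_3, bottle_4 only 3 to 4 are there at a start; the rules pass over those that are not, and their reading is None.
At some moment in a run one of bottle_1, bottle_2, bottle_3, bottle_4 may be knocked a few centimetres aside while the robot is not near it.
It also fails if it takes over 210 s, if anything falls off the work surface, if the arm or the gripper's body presses on something with over 40 N, if the wrist force passes 120 N, or if a joint passes its speed limit or range.

## Robot

A 6-joint arm with a two-finger parallel gripper is mounted at the origin on a cart in front of the work surface, level with it; the furniture and walls round the work are solid. World frame = base frame: x ahead of the robot, y to its left, z up, the work surface at z = 0. Lengths are in m, angles in rad, forces in N, time in s.
With the tool pointing down it reaches from about 0.375 to 0.9 m from the base axis. Payload 3.1 kg.
Tool frame: the origin (TCP) lies at the very end of the fingers, on their centre line; the grasp point (between the pads) lies 19 mm behind it (grip_depth is the distance from the TCP to the grasp point, in m); z points along the fingers, y is the line along which they close (so a half turn about z gives the same grasp; the last joint's range is limited). The gripper opens to 85 mm and grips with 20 to 120 N. Pads are 22 mm wide; open, the fingers measure 114 mm over their backs; the gripper's body (76 mm by 85 mm) begins 54 mm behind the grasp point. The pads swing forward as they close: fully open they stand 13 mm farther back than shut.
Start: joints at [1.159, 0.527, 1.433, -0, 1.181, -0.178], TCP at [0.144, 0.608, 0.231] pointing down, gripper open.
Joint ranges: [-3.08, 3.08], [-0.75, 2.2], [0.22, 2.44], [-1.43, 4.57], [0, 2.65], [-2.85, 2.85]. Speed limits (rad/s): [2.79, 2.79, 3.14, 3.14, 3.14, 3.14].

## Interface

Orientations are given as a unit quaternion [x, y, z, w].
In Python, from station import * gives the robot as it stands.
- The arm moves only by the tool apply_moves, never from a script. Its argument "plan" is a list of rows, each a list of 7 numbers: the shift along the tool's x, y, z in m, then the turn, a rotation vector about the tool's x, y, z in rad, then the gripper command: -1 is fully open, 1 is shut, values between are in proportion. In form: [[dx, dy, dz, wx, wy, wz, jaw], ...]. A call has 1 to 8 rows; each row shifts and turns the commanded pose from where the row before left it, along the tool's axes as they then stand; what a row does not reach is not made up. A row lasts 1/8 s, in which the tool goes at most 62.5 mm and 10.7 degrees, less where a joint would pass 70% of its speed; a pose out of reach is approached as far as the arm can. A call is refused whole if a number of a shift passes 0.0625 or a number of a turn 0.188, either way. A call with a gripper value outside its range is refused whole. The fingers move at their own pace and stop on an object; "force" is the grip in N (left out, the last holds). Time passes only in rows, so rows that do not move let the fingers close. It gives the time, the measured TCP pose, the force, the opening and the grip force at its end, in the units of the state.
- sense(): the state, without advancing time (a new reading comes with each control period).
- snapshot(name): name is "scene" or "top" or "wrist"; returns the picture (420x560x3 uint8, red, green, blue); there is no depth.
- calibration(name): a dict with "camera_matrix" (3x3 intrinsics, pixels), "R" (3x3) and "t" (3): a world point X has camera coordinates R X + t; the wrist camera has in their place "mount" (4x4, takes a point from camera to tool coordinates, whose origin is the TCP and whose axes are the flange's). Camera axes: x right, y down, z forward; pixel columns grow to the right and rows downward; lengths in m; the calibration is good to about 2 mm. A picture is of the moment at which its call begins: read the wrist's pose just before it. calibration takes no time and is no camera call.
- sign_off(): hands the job in; it is judged then, once.
The state is a dict: "t": time; "q": joint angles; "qd": joint speeds; "tau": joint torques, N m; "tcp_pos": TCP position; "tool_rot": TCP orientation; "force": force on the tool from outside, world axes, zero at the start; "ft_torque": the same for the moment, N m; "finger_gap": opening from 0.0 (shut) to 1.0 (fully open); "gripper_force": force on a finger pad.
Only numpy, scipy, OpenCV 4.12 (cv2) and the standard library are available. Lean on these libraries where they do the work, as an engineer would, in place of code of your own. Each camera call takes 0.05 s, during which the arm holds its last target. There are 200 camera calls.

## Working session

There is one attempt and no reset: what is moved stays moved. The work goes in short steps, Python scripts to look and compute and a tool call to move; the robot and the scene stay as the last step left them, time stands still between calls to the robot, and variables do not carry over. Pictures are saved under pics/ and viewed, at most 14 in all, crops included, and the job is handed in when it is done.

Besides the shell and the picture viewer there is one more tool, called in YAML: its name, and indented under it one key for each argument. apply_moves: Moves the arm, as the interface text tells. Its arguments: {"type":"object","properties":{"plan":{"type":"array"},"force":{"type":"number"}},"required":["plan"]}

```bash
ls; mkdir -p pics; python3 - <<'E'
from station import *
import cv2,numpy as np
for n in("scene","top"):
    cv2.imwrite(f"pics/{n}0.png",snapshot(n)[:,:,::-1])
    c=calibration(n);print(n,np.round(c["camera_matrix"],1).tolist(),np.round(c["R"],3).tolist(),np.round(c["t"],3).tolist())
print(calibration("wrist"));print(sense())
E
```

```text
pics
scene [[466.8, 0.0, 275.3], [0.0, 466.8, 203.5], [0.0, 0.0, 1.0]] [[-0.521, 0.853, -0.006], [0.749, 0.454, -0.482], [-0.408, -0.256, -0.876]] [0.188, -0.366, 1.865]
top [[423.7, 0.0, 276.9], [0.0, 423.7, 207.4], [0.0, 0.0, 1.0]] [[-0.009, -1.0, -0.013], [-0.982, 0.012, -0.186], [0.186, 0.011, -0.982]] [0.081, 0.499, 1.14]
{'camera_matrix': array([[315.60217084,   0.        , 278.3399941 ],
       [  0.        , 315.60217084, 213.93924749],
       [  0.        ,   0.        ,   1.        ]]), 'mount': array([[ 1.85793343e-04, -9.65488748e-01, -2.60444703e-01,
         6.58500354e-02],
       [ 9.99999837e-01,  3.20029413e-04, -4.73004380e-04,
        -2.87807338e-04],
       [ 5.40030372e-04, -2.60444572e-01,  9.65488650e-01,
        -1.43965968e-01],
       [ 0.00000000e+00,  0.00000000e+00,  0.00000000e+00,
         1.00000000e+00]])}
{'t': 0.1, 'q': array([ 1.15948233e+00,  5.28416083e-01,  1.43379332e+00,  2.82631207e-06,
        1.18139983e+00, -1.78476022e-01]), 'qd': array([-5.56036387e-04, -3.96408721e-03, -5.44823685e-03,  9.82108017e-04,
       -4.30920952e-04, -5.63899003e-05]), 'tau': array([ 3.75316017e-05, -4.43306851e+01, -1.78586465e+01, -2.56927487e-04,
        3.86908257e-03, -2.34687150e-06]), 'tcp_pos': array([0.14390241, 0.60753536, 0.23039904]), 'tool_rot': array([ 1.16156664e-01,  9.93230393e-01, -9.64384535e-04, -2.94299068e-04]), 'force': array([ 0.38020654, -0.33992742,  0.05573432]), 'ft_torque': array([-0.04802794, -0.02207211,  0.05953718]), 'gripper_force': 0.0, 'finger_gap': 1.0040562381234557}
```

View pics/top0.png

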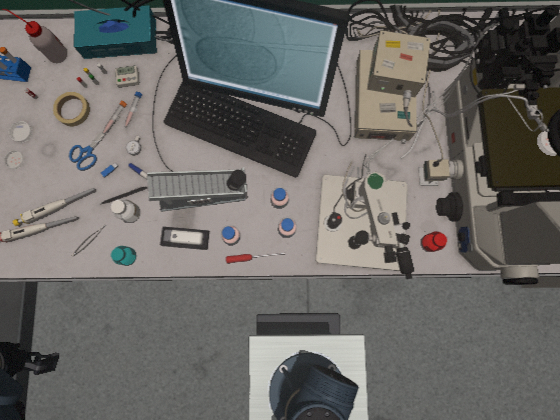

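View pics/scene0.png

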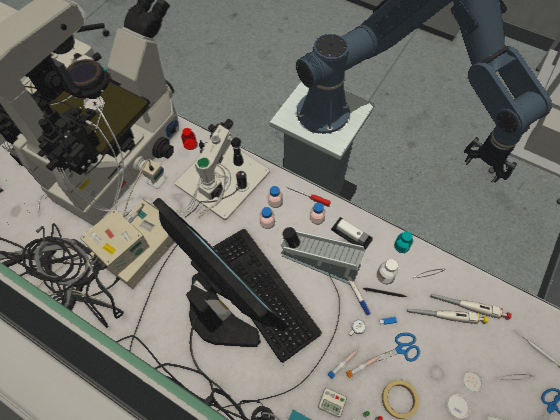

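The top view shows three blue-capped bottles at about (280,197), (287,227) and (231,235). The case is at (237,180) in the rack, which spans columns 150–246. The dock with the scanner is at (185,237), and the oil bottle is at (123,210). The red and turquoise look-alikes can be ignored.

```bash
cat > h.py <<'E'
from station import *
import cv2,numpy as np
from scipy.spatial.transform import Rotation as Rn
def cam(n,s=None):
    c=calibration(n);K=np.array(c["camera_matrix"])
    if n=="wrist":
        M=np.array(c["mount"]);s=s or sense();R=Rn.from_quat(s["tool_rot"]).as_matrix()
        W=R@M[:3,:3];o=R@M[:3,3]+s["tcp_pos"];return K,W.T,-W.T@o
    return K,np.array(c["R"]),np.array(c["t"])
def ray(C,uv,z):
    K,R,t=C;o=-R.T@t;d=R.T@np.linalg.solve(K,[*uv,1]);return o+d*(z-o[2])/d[2]
def proj(C,X):
    K,R,t=C;p=K@(R@np.asarray(X)+t);return p[:2]/p[2]
def blobs(m,amin,amax=1e9):
    n,l,s,c=cv2.connectedComponentsWithStats(m.astype(np.uint8))
    return [(c[i],s[i]) for i in range(1,n) if amin<=s[i][4]<=amax]
def tri(C1,u1,C2,u2):
    A=[];
    for (K,R,t),u in((C1,u1),(C2,u2)):
        P=K@np.c_[R,t];A+=[u[0]*P[2]-P[0],u[1]*P[2]-P[1]]
    v=np.linalg.svd(np.array(A))[2][-1];return v[:3]/v[3]
E
python3 - <<'E'
from h import *
for n in("top","scene"):
    im=snapshot(n);C=cam(n);h=cv2.cvtColor(im,cv2.COLOR_RGB2HSV)
    m=(h[...,0]>100)&(h[...,0]<125)&(h[...,1]>120)&(h[...,2]>70)
    for c,s in blobs(m,30,300): print(n,np.round(c,1),s[4],ray(C,c,.078).round(3))
im=cv2.imread("pics/top0.png");cv2.imwrite("pics/c1.png",cv2.resize(im[155:270,105:300],None,fx=4,fy=4,interpolation=cv2.INTER_CUBIC))
E
```

```text
top [271.4  10.1] 115 [1.095 0.086 0.078]
top [112.5  26.7] 272 [1.048 0.561 0.078]
top [283.3  99.5] 49 [0.808 0.054 0.078]
top [ 82.8 155.6] 218 [0.648 0.619 0.078]
top [107.1 170.5] 68 [0.604 0.547 0.078]
top [134.6 167.9] 34 [0.611 0.471 0.078]
top [279.2 193.7] 107 [0.532 0.068 0.078]
top [287.1 224.2] 106 [0.447 0.048 0.078]
top [228.1 232.4] 108 [0.427 0.208 0.078]
scene [274.1 190.6] 76 [0.45  0.049 0.078]
scene [317.9 207.4] 79 [0.429 0.21  0.078]
scene [266.3 212. ] 82 [0.534 0.07  0.078]
scene [364.6 307. ] 52 [0.654 0.494 0.078]
scene [389.7 320.1] 71 [0.652 0.575 0.078]
scene [406.2 346.4] 253 [0.696 0.648 0.078]
scene [330.8 374.1] 30 [0.877 0.498 0.078]
scene [551.7 400.7] 200 [0.624 1.045 0.078]
```

View pics/c1.png

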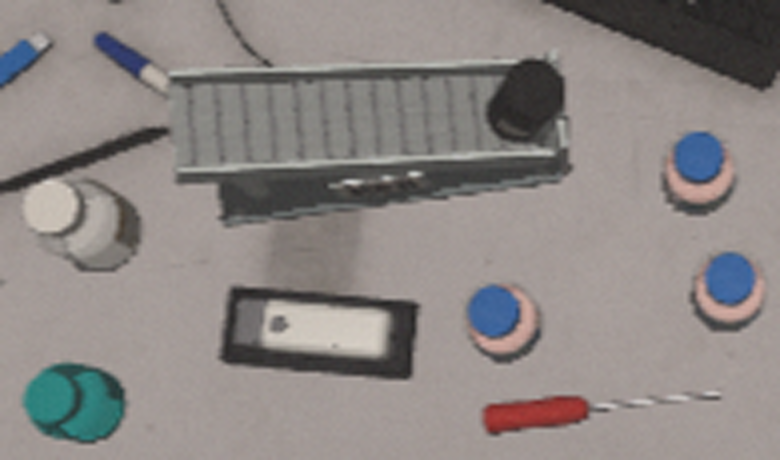

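apply_moves:
  plan:
    - [0,0,-0.015,0,0,0.167,-1]
    - [0,0,-0.015,0,0,0.167,-1]
    - [0,0,-0.015,0,0,0.167,-1]
    - [0,0,-0.015,0,0,0.167,-1]
    - [0,0,-0.015,0,0,0.167,-1]
    - [0,0,-0.015,0,0,0.167,-1]
    - [0,0,-0.015,0,0,0.167,-1]
    - [0,0,-0.015,0,0,0.167,-1]

```text
t: 1.2
tcp_pos: [0.1441, 0.6079, 0.3515]
tool_rot: [0.708, 0.706, -0.0, 0.0]
force: [0.0, 0.6, 0.7]
finger_gap: 0.998
gripper_force: 0.0
```

apply_moves:
  plan:
    - [-0.03,0.03,0,0,0,0,-1]
    - [-0.04,0.04,0,0,0,0,-1]
    - [-0.04,0.04,0,0,0,0,-1]
    - [-0.04,0.04,0,0,0,0,-1]
    - [-0.04,0.04,0,0,0,0,-1]
    - [-0.04,0.04,0,0,0,0,-1]
    - [-0.04,0.04,0,0,0,0,-1]
    - [-0.04,0.04,0,0,0,0,-1]

```text
t: 2.2
tcp_pos: [0.4557, 0.2973, 0.3512]
tool_rot: [0.706, 0.708, -0.0, -0.0]
force: [0.3, 1.1, 0.5]
finger_gap: 0.997
gripper_force: 0.0
```

apply_moves:
  plan:
    - [-0.02,0.02,0,0,0,0,-1]
    - [-0.02,0.02,0,0,0,0,-1]
    - [0,0,0,0,0,0,-1]
    - [0,0,0,0,0,0,-1]

```text
t: 2.7
tcp_pos: [0.4942, 0.2591, 0.351]
tool_rot: [0.706, 0.708, -0.0, -0.001]
force: [1.1, -0.2, 0.7]
finger_gap: 1.0
gripper_force: 0.0
```

```bash
python3 - <<'E'
from h import *
s=sense();im=snapshot("wrist");cv2.imwrite("pics/w1.png",im[:,:,::-1]);np.save("w1.npy",np.r_[s["tcp_pos"],s["tool_rot"]])
print(s["t"],s["q"].round(3),s["tcp_pos"].round(4),Rn.from_quat(s["tool_rot"]).as_matrix().round(3))
cv2.imwrite("pics/w1b.png",cv2.resize(im[:,:,::-1],None,fx=1.42,fy=1.42,interpolation=cv2.INTER_CUBIC))
E
```

```text
2.7 [2.820e-01 3.170e-01 1.441e+00 1.000e-03 1.384e+00 2.800e-01] [0.4942 0.2591 0.351 ] [[-0.002  1.    -0.001]
 [ 1.     0.002  0.   ]
 [ 0.    -0.001 -1.   ]]
```

View pics/w1b.png

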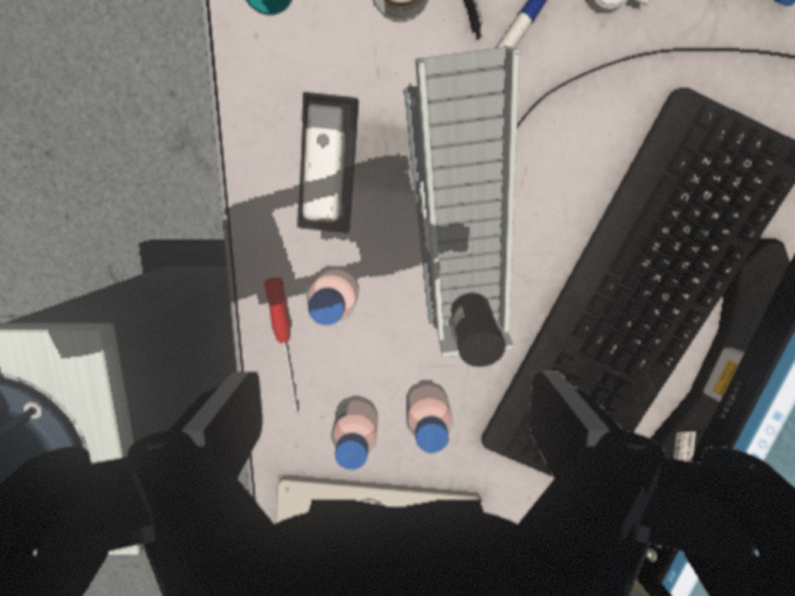

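```bash
cat > rack.py <<'E'
from h import *
s=np.load("w1.npy");st=dict(tcp_pos=s[:3],tool_rot=s[3:])
def fit(C,un,uf,ln,lf):
    Pn,Pf=ray(C,un,.149),ray(C,uf,.149);M=(Pn+Pf)/2;psi=0
    o=-C[1].T@C[2]
    for _ in range(10):
        yd=np.array([-np.sin(psi),np.cos(psi),0]);n=np.array([0,0,1])-np.tan(np.radians(20))*yd
        L=[]
        for u in(ln,lf):
            d=C[1].T@np.linalg.solve(C[0],[*u,1]);L.append(o+d*((M-o)@n)/(d@n))
        v=(Pn-L[0])/np.linalg.norm(Pn-L[0])+(Pf-L[1])/np.linalg.norm(Pf-L[1]);psi=np.arctan2(-v[0],v[1])
    w=(Pf-Pn);print("psi",psi,"cross psi",np.arctan2(w[1],w[0]),"width",np.linalg.norm(w),"lowwidth",(L[1]-L[0])@[np.cos(psi),np.sin(psi),0])
    mid=M # lane (0,252,22)
    org=M-yd*(.252*np.cos(.349)-.022*np.sin(.349));org[2]=.042
    print("stop origin",org.round(4),"upper mid",M.round(4),"Ls",np.round(L,3).tolist());return org,psi
C=cam("wrist",st);k=1/1.42
fit(C,(417*k,60*k),(519*k,50*k),(437*k,320*k),(508*k,335*k))
C=cam("top");g=lambda x,y:(105+x/4,155+y/4)
fit(C,g(178,178),g(172,72),g(548,155),g(500,64))
E
python3 rack.py; python3 - <<'E'
from rack import *
C=cam("wrist",st);k=1/1.42
for nm,u,z in(("A",(432,434),.082),("B",(352,451),.082),("C",(327,307),.082),("dock_c1",(305,94),.02),("dock_c2",(357,100),.02),("dock_c3",(350,231),.02),("dock_c4",(298,226),.02),("scan_tl",(308,104),.04),("scan_tr",(342,107),.04),("scan_br",(336,219),.04),("scan_bl",(303,216),.04),("case top",(482,344),.1)):
    print(nm,ray(C,(u[0]*k,u[1]*k),z).round(4))
E
```

```text
psi 0.1237417767040931 cross psi 0.0901925723501418 width 0.07091556414914522 lowwidth 0.07107313404049607
stop origin [0.5722 0.1829 0.042 ] upper mid [0.5439 0.4105 0.149 ] Ls [[0.535, 0.194, 0.071], [0.609, 0.175, 0.061]]
psi 0.12509700820287223 cross psi 0.10201140219708135 width 0.07104509925824692 lowwidth 0.06695312875181235
stop origin [0.5688 0.1785 0.042 ] upper mid [0.5402 0.406  0.149 ] Ls [[0.536, 0.172, 0.065], [0.599, 0.205, 0.074]]
psi 0.1237417767040931 cross psi 0.0901925723501418 width 0.07091556414914522 lowwidth 0.07107313404049607
stop origin [0.5722 0.1829 0.042 ] upper mid [0.5439 0.4105 0.149 ] Ls [[0.535, 0.194, 0.071], [0.609, 0.175, 0.061]]
psi 0.12509700820287223 cross psi 0.10201140219708135 width 0.07104509925824692 lowwidth 0.06695312875181235
stop origin [0.5688 0.1785 0.042 ] upper mid [0.5402 0.406  0.149 ] Ls [[0.536, 0.172, 0.065], [0.599, 0.205, 0.074]]
A [0.5322 0.0734 0.082 ]
B [0.4488 0.0531 0.082 ]
C [0.4285 0.2097 0.082 ]
dock_c1 [0.4053 0.4079 0.02  ]
dock_c2 [0.4559 0.4026 0.02  ]
dock_c3 [0.4459 0.2755 0.02  ]
dock_c4 [0.3915 0.2806 0.02  ]
scan_tl [0.4114 0.3958 0.04  ]
scan_tr [0.4433 0.3933 0.04  ]
scan_br [0.4343 0.2894 0.04  ]
scan_bl [0.4014 0.2923 0.04  ]
case top [0.575  0.1792 0.1   ]
```

```bash
cat >> h.py <<'E'
ORG=np.array([.5705,.181,.042]);PSI=.122
def frames(psi=PSI,tilt=20):
    yd=np.array([-np.sin(psi),np.cos(psi),0]);xd=np.array([np.cos(psi),np.sin(psi),0]);a=np.radians(tilt)
    up=np.cos(a)*yd+np.sin(a)*np.array([0,0,1]);n=np.cross(xd,up);return xd,up,n
def RL(psi=PSI,tilt=20):  # tool x=up-lane, y=across, z=into deck
    xd,up,n=frames(psi,tilt);return np.c_[up,xd,-n]
def lane(x,y,z):
    xd,up,n=frames();return ORG+x*xd+y*up+z*n
def step(p,R,s=None,pos=None,rot=None):
    s=s or sense();R0=Rn.from_quat(s["tool_rot"]).as_matrix() if rot is None else rot
    p0=s["tcp_pos"] if pos is None else pos
    print("turn",Rn.from_matrix(R0.T@R).as_rotvec().round(4),"then shift",(R.T@(np.asarray(p)-p0)).round(4))
E
python3 - <<'E'
from h import *
p=lane(0,.0205,.030);print(p);step(lane(0,.0205,.13),RL())
E
```

```text
[0.56940435 0.18993618 0.07720219]
turn [ 0.0199  0.3484 -0.1182] then shift [-0.1671  0.0664  0.1307]
```

apply_moves:
  plan:
    - [0,0,0,0.01,0.1742,-0.0591,-1]
    - [0,0,0,0.01,0.1742,-0.0591,-1]
    - [-0.0334,0.0133,0.0261,0,0,0,-1]
    - [-0.0334,0.0133,0.0261,0,0,0,-1]
    - [-0.0334,0.0133,0.0261,0,0,0,-1]
    - [-0.0334,0.0133,0.0261,0,0,0,-1]
    - [-0.0334,0.0133,0.0261,0,0,0,-1]
    - [0,0,0,0,0,0,-1]

```text
t: 3.75
tcp_pos: [0.5735, 0.1552, 0.169]
tool_rot: [0.653, 0.737, 0.114, -0.132]
force: [-0.8, 1.0, -0.1]
finger_gap: 0.997
gripper_force: 0.0
```

```bash
python3 - <<'E'
from h import *
s=sense();im=snapshot("wrist")
step(lane(0,.0205,.030),RL(),s);C=cam("wrist",s)
b=im[:,:,::-1].copy()
for p in(lane(0,.0205,.066),lane(.0355,.1,.022),lane(-.0355,.1,.022),lane(.0355,.2,.022),lane(-.0355,.2,.022)):
    cv2.circle(b,tuple(int(v) for v in proj(C,p).round()),2,(0,0,255),-1)
cv2.imwrite("pics/w2.png",b)
E
```

```text
turn [-0.0039 -0.0007 -0.0028] then shift [0.0014 0.0001 0.0982]
```

View pics/w2.png

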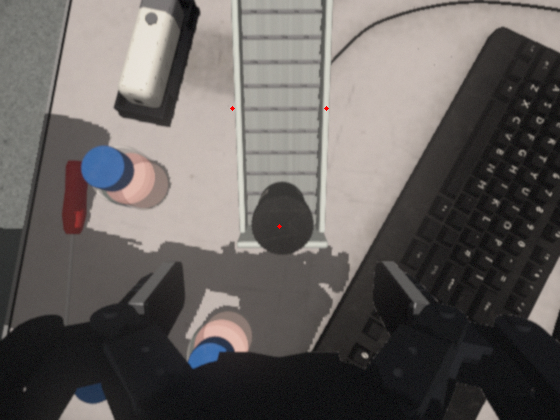

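apply_moves:
  plan:
    - [0.002,0.002,0.03,0,0,0,-1]
    - [0.001,0,0.03,0,0,0,-1]
    - [0,0,0.025,0,0,0,-1]
    - [0,0,0.013,0,0,0,-1]
    - [0,0,0,0,0,0,0.2]
    - [0,0,0,0,0,0,1]
    - [0,0,0,0,0,0,1]
    - [0,0,0,0,0,0,1]
  force: 40

```text
t: 4.8
tcp_pos: [0.5733, 0.1916, 0.0819]
tool_rot: [0.653, 0.737, 0.116, -0.129]
force: [-0.5, 0.0, 6.0]
finger_gap: 0.489
gripper_force: 40.5
```

```bash
sed -i 's/ORG=np.array.*;PSI/ORG=np.array([.572,.183,.042]);PSI/' h.py; python3 - <<'E'
from h import *
s=sense();print(s["tcp_pos"],s["force"],s["finger_gap"],s["gripper_force"]);im=snapshot("wrist");cv2.imwrite("pics/w3.png",im[:,:,::-1])
E
```

```text
[0.57329125 0.19155558 0.08192601] [-0.50516054  0.04977878  6.01819786] 0.48916699663259655 40.47953903675079
```

View pics/w3.png

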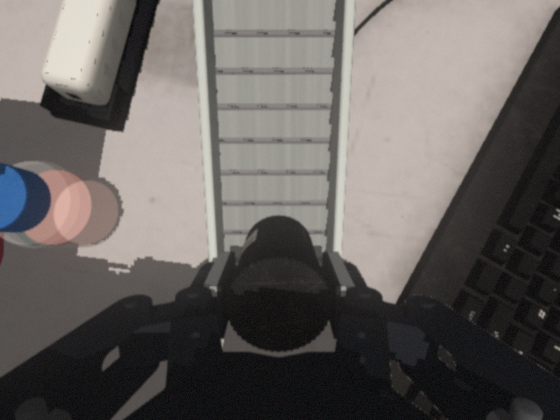

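apply_moves:
  plan:
    - [0,0,-0.015,0,0,0,1]
    - [0,0,-0.03,0,0,0,1]
    - [0,0,-0.035,0,0,0,1]
    - [0,0,-0.03,0,0,0,1]
    - [0,0,0,0,-0.175,0,1]
    - [0,0,0,0,-0.175,0,1]
    - [0,0,0,0,0,0,1]

```text
t: 5.72
tcp_pos: [0.5761, 0.1564, 0.1849]
tool_rot: [0.661, 0.75, 0.0, 0.001]
force: [0.3, -0.7, -1.0]
finger_gap: 0.49
gripper_force: 40.6
```

```bash
python3 - <<'E'
from h import *
s=sense();print(s["tcp_pos"],s["force"],s["finger_gap"])
print([ (np.array([.5733,.1916,.0819])-ORG)@v for v in frames()])
step([.48,.14,.036],RL(PSI,0),s)
im=snapshot("top")
h=cv2.cvtColor(im,cv2.COLOR_RGB2HSV);C=cam("top")
m=(h[...,0]>100)&(h[...,0]<125)&(h[...,1]>120)&(h[...,2]>70)
for c,q in blobs(m,30,300): 
    p=ray(C,c,.078)
    if p[0]<.56: print(p.round(3))
cv2.imwrite("pics/t2.png",cv2.resize(im[130:275,105:325,::-1],None,fx=3,fy=3))
E
```

```text
[0.57610496 0.15644084 0.18488759] [ 0.34724914 -0.71884086 -0.99803103] 0.4900210001477092
[np.float64(0.002336936614564972), np.float64(0.02151922754262492), np.float64(0.03462833483187199)]
turn [0.0016 0.0006 0.0037] then shift [-0.0046 -0.0974  0.1489]
[0.532 0.069 0.078]
[0.447 0.048 0.078]
```

View pics/t2.png

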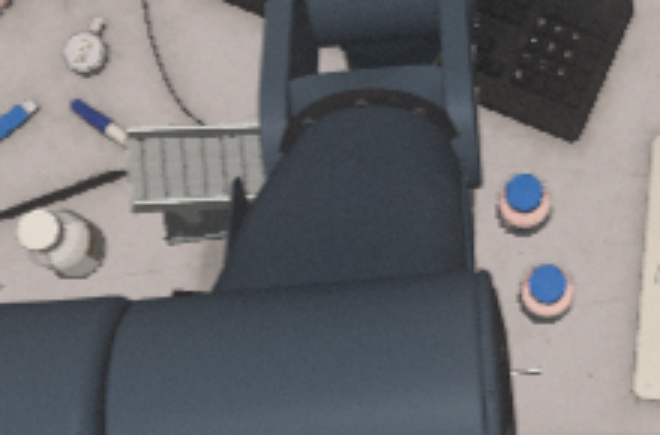

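apply_moves:
  plan:
    - [-0.002,-0.033,0,0,0,0,1]
    - [-0.002,-0.033,0,0,0,0,1]
    - [0,-0.0315,0.025,0,0,0,1]
    - [0,0,0.04,0,0,0,1]
    - [0,0,0.04,0,0,0,1]
    - [0,0,0.03,0,0,0,1]
    - [0,0,0.008,0,0,0,1]
    - [0,0,0,0,0,0,1]

```text
t: 6.78
tcp_pos: [0.4808, 0.1376, 0.0408]
tool_rot: [0.664, 0.748, -0.0, 0.0]
force: [0.6, 0.6, -1.1]
finger_gap: 0.486
gripper_force: 40.8
```

apply_moves:
  plan:
    - [0,0,0.002,0,0,0,1]
    - [0,0,0.002,0,0,0,1]
    - [0,0,0,0,0,0,1]

```text
t: 7.15
tcp_pos: [0.4809, 0.1385, 0.0374]
tool_rot: [0.663, 0.749, 0.0, 0.001]
force: [0.2, 0.5, -0.4]
finger_gap: 0.488
gripper_force: 40.8
```

apply_moves:
  plan:
    - [0,0,0.0015,0,0,0,1]
    - [0,0,0.0015,0,0,0,1]
    - [0,0,0,0,0,0,1]

```text
t: 7.52
tcp_pos: [0.4807, 0.1385, 0.0344]
tool_rot: [0.663, 0.749, 0.0, 0.001]
force: [-0.1, -0.4, 4.6]
finger_gap: 0.492
gripper_force: 41.4
```

apply_moves:
  plan:
    - [0,0,0,0,0,0,-0.1]
    - [0,0,0,0,0,0,-0.4]
    - [0,0,0,0,0,0,-1]
    - [0,0,0,0,0,0,-1]
    - [0,0,-0.03,0,0,0,-1]
    - [0,0,-0.05,0,0,0,-1]
    - [0,0,-0.06,0,0,0,-1]
    - [0,0,0,0,0,0,-1]

```text
t: 8.52
tcp_pos: [0.4836, 0.1389, 0.1781]
tool_rot: [0.663, 0.749, 0.004, 0.005]
force: [-0.0, -0.0, 0.3]
finger_gap: 0.999
gripper_force: 0.0
```

```bash
python3 - <<'E'
from h import *
s=sense();im=snapshot("wrist");cv2.imwrite("pics/w4.png",im[:,:,::-1]);C=cam("wrist",s)
h=cv2.cvtColor(im,cv2.COLOR_RGB2HSV)
m=(h[...,0]>100)&(h[...,0]<125)&(h[...,1]>120)&(h[...,2]>70)
for c,q in blobs(m,200): print(c,q[4],ray(C,c,.082).round(4))
step([.4285,.2097,.12],RL(PSI,0),s)
E
```

```text
[210.19546248  98.59511344] 573 [0.4257 0.2185 0.082 ]
[322.579 298.559] 1000 [0.531  0.0697 0.082 ]
[221.46253746 309.37562438] 1001 [0.4464 0.0495 0.082 ]
turn [ 0.0115  0.0019 -0.0004] then shift [ 0.077  -0.0461  0.0581]
```

View pics/w4.png

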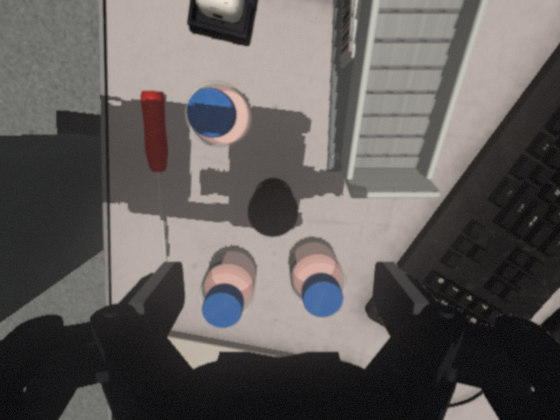

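```bash
python3 - <<'E'
from h import *
s=sense();C=cam("wrist",s);print(s["tcp_pos"],ray(C,(212,112),.082).round(4))
p=ray(C,(212,112),.082)
step([p[0],p[1],.13],RL(PSI,0),s)
E
```

```text
[0.481716   0.13869733 0.17588493] [0.4256 0.2093 0.082 ]
turn [ 0.0061  0.0016 -0.0006] then shift [ 0.0769 -0.0471  0.0459]
```

apply_moves:
  plan:
    - [0.0385,-0.0228,0.01,0.006,0.0016,0,-1]
    - [0.0385,-0.0228,0.02,0,0,0,-1]
    - [0,0,0.016,0,0,0,-1]
    - [0,0,0.04,0,0,0,-1]
    - [0,0,0.04,0,0,0,-1]
    - [0,0,0.026,0,0,0,-1]
    - [0,0,0,0,0,0,-1]

```text
t: 9.45
tcp_pos: [0.4222, 0.2087, 0.0191]
tool_rot: [0.663, 0.749, -0.005, -0.004]
force: [-0.3, 0.3, 0.9]
finger_gap: 0.998
gripper_force: 0.0
```

apply_moves:
  plan:
    - [0,0,0,0,0,0,0]
    - [0,0,0,0,0,0,1]
    - [0,0,0,0,0,0,1]
    - [0,0,0,0,0,0,1]
    - [0,0,0,0,0,0,1]
  force: 40

```text
t: 10.07
tcp_pos: [0.4259, 0.2096, 0.0229]
tool_rot: [0.663, 0.749, -0.001, -0.001]
force: [-0.6, 0.5, 6.0]
finger_gap: 0.584
gripper_force: 42.3
```

apply_moves:
  plan:
    - [0,0,-0.03,0,0,0,1]
    - [0,0,-0.055,0,0,0,1]
    - [0,0,-0.06,0,0,0,1]
    - [0,0,-0.055,0,0,0,1]
    - [0,0,0,0,0.175,0,1]
    - [0,0,0,0,0.174,0,1]
    - [0,0,0,0,0,0,1]

```text
t: 10.95
tcp_pos: [0.4261, 0.2072, 0.2214]
tool_rot: [0.655, 0.735, 0.113, -0.132]
force: [-0.1, 0.6, -2.3]
finger_gap: 0.584
gripper_force: 42.8
```

```bash
python3 - <<'E'
from h import *
s=sense();print(s["tcp_pos"],s["force"],s["finger_gap"],s["q"].round(2))
step(lane(0,.205,.06),RL(),s)
E
```

```text
[0.42606767 0.20720636 0.22138524] [-0.08370045  0.61183501 -2.25520752] 0.5839368260921363 [-0.01  0.34  1.88  0.41  1.01 -0.36]
turn [-0.0049  0.0007 -0.0081] then shift [0.1044 0.1419 0.0943]
```

apply_moves:
  plan:
    - [0.026,0.0355,0,-0.005,0.0007,-0.008,1]
    - [0.026,0.0355,0,0,0,0,1]
    - [0.026,0.0355,0,0,0,0,1]
    - [0.026,0.0355,0.02,0,0,0,1]
    - [0,0,0.04,0,0,0,1]
    - [0,0,0.02,0,0,0,1]
    - [0,0,0,0,0,0,1]
    - [0,0,0,0,0,0,1]

```text
t: 11.95
tcp_pos: [0.5515, 0.352, 0.1831]
tool_rot: [0.65, 0.74, 0.116, -0.129]
force: [0.1, -0.2, -1.3]
finger_gap: 0.583
gripper_force: 42.8
```

```bash
python3 - <<'E'
from h import *
s=sense();print(s["tcp_pos"],s["force"],s["finger_gap"])
step(lane(0,.205,.025),RL(),s)
im=snapshot("wrist");cv2.imwrite("pics/w5.png",im[:,:,::-1])
im=snapshot("scene");cv2.imwrite("pics/s5.png",cv2.resize(im[190:300,240:440,::-1],None,fx=4,fy=4))
E
```

```text
[0.55146142 0.3520159  0.18309732] [ 0.12999515 -0.1754209  -1.29760019] 0.5831434984517627
turn [ 0.0009 -0.0002  0.0066] then shift [-0.0032 -0.0002  0.0494]
```

View pics/w5.png

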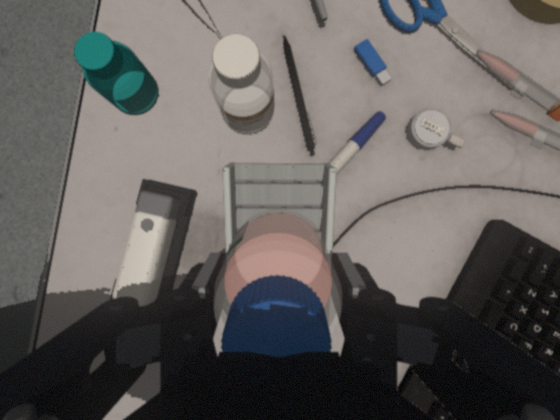

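apply_moves:
  plan:
    - [-0.003,0,0.02,0,0,0.006,1]
    - [0,0,0.02,0,0,0,1]
    - [0,0,0.007,0,0,0,1]
    - [0,0,0,0,0,0,1]
    - [0,0,0,0,0,0,1]

```text
t: 12.68
tcp_pos: [0.5504, 0.3647, 0.1379]
tool_rot: [0.653, 0.737, 0.116, -0.13]
force: [-0.2, 0.2, -1.7]
finger_gap: 0.581
gripper_force: 42.8
```

apply_moves:
  plan:
    - [0,0,0.0015,0,0,0,1]
    - [0,0,0,0,0,0,1]
    - [0,0,0,0,0,0,1]

```text
t: 13.05
tcp_pos: [0.5499, 0.3651, 0.1361]
tool_rot: [0.653, 0.737, 0.116, -0.13]
force: [-0.3, -0.6, -1.8]
finger_gap: 0.583
gripper_force: 42.8
```

```bash
python3 - <<'E'
from h import *
s=sense();step(lane(0,.205,.023),RL(),s)
E
```

```text
turn [ 0.0007 -0.001  -0.0004] then shift [ 0.0004 -0.0003  0.0027]
```

apply_moves:
  plan:
    - [0,0,0.0015,0,0,0,1]
    - [0,0,0,0,0,0,1]
    - [0,0,0,0,0,0,1]

```text
t: 13.42
tcp_pos: [0.5497, 0.3657, 0.1345]
tool_rot: [0.653, 0.737, 0.115, -0.13]
force: [-0.5, 0.5, -0.9]
finger_gap: 0.581
gripper_force: 42.8
```

apply_moves:
  plan:
    - [0,0,0.0015,0,0,0,1]
    - [0,0,0,0,0,0,1]
    - [0,0,0,0,0,0,1]

```text
t: 13.8
tcp_pos: [0.5502, 0.3661, 0.1338]
tool_rot: [0.653, 0.737, 0.116, -0.13]
force: [-0.5, -2.3, 4.5]
finger_gap: 0.585
gripper_force: 43.5
```

apply_moves:
  plan:
    - [0,0,0,0,0,0,-0.4]
    - [0,0,0,0,0,0,-0.6]
    - [0,0,0,0,0,0,-0.8]
    - [0,0,0,0,0,0,-1]
    - [0,0,0,0,0,0,-1]
    - [0,0,0,0,0,0,-1]
    - [0,0,0,0,0,0,-1]

```text
t: 14.68
tcp_pos: [0.5497, 0.3662, 0.1331]
tool_rot: [0.653, 0.737, 0.116, -0.13]
force: [-0.1, -0.1, 0.1]
finger_gap: 0.998
gripper_force: 0.0
```

apply_moves:
  plan:
    - [0,0,-0.02,0,0,0,-1]
    - [0,0,-0.04,0,0,0,-1]
    - [0,0,-0.05,0,0,0,-1]
    - [0,0,-0.04,0,0,0,-1]
    - [0,0,0,0,0,0,-1]

```text
t: 15.3
tcp_pos: [0.5586, 0.3143, 0.2794]
tool_rot: [0.653, 0.737, 0.12, -0.127]
force: [0.1, 0.5, 0.1]
finger_gap: 1.001
gripper_force: 0.0
```

```bash
python3 - <<'E'
from h import *
s=sense();print(s["tcp_pos"],[(np.array([.5502,.3661,.1338])-ORG)@v for v in frames()])
im=snapshot("wrist")
a=cv2.resize(im,(440,330));im=snapshot("scene")[170:280,240:380];b=cv2.resize(im,(420,330))
cv2.imwrite("pics/m6.png",np.hstack([a,b])[:,:800,::-1])
step([.532,.071,.2],RL(PSI,0),s)
E
```

```text
[0.55862268 0.31434753 0.27938008] [np.float64(0.0006448620696635289), np.float64(0.20466931328904367), np.float64(0.02319798160837277)]
turn [ 0.0106 -0.3506 -0.0006] then shift [-0.2383 -0.056   0.0794]
```

View pics/m6.png

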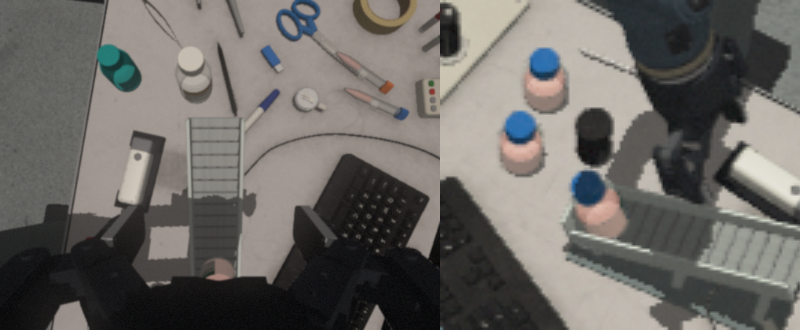

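apply_moves:
  plan:
    - [0,0,0,0.005,-0.1753,0,-1]
    - [0,0,0,0.005,-0.1753,0,-1]
    - [-0.048,-0.0112,0.0,0,0,0,-1]
    - [-0.048,-0.0112,0.0,0,0,0,-1]
    - [-0.048,-0.0112,0.02,0,0,0,-1]
    - [-0.048,-0.0112,0.03,0,0,0,-1]
    - [-0.046,-0.0112,0.03,0,0,0,-1]
    - [0,0,0,0,0,0,-1]

```text
t: 16.4
tcp_pos: [0.5254, 0.0697, 0.1911]
tool_rot: [0.664, 0.748, -0.007, -0.007]
force: [-0.0, 0.3, -0.5]
finger_gap: 0.999
gripper_force: 0.0
```

```bash
cat >> h.py <<'E'
def caps(s,im,n="wrist"):
    C=cam(n,s);h=cv2.cvtColor(im,cv2.COLOR_RGB2HSV)
    m=((h[...,0]>100)&(h[...,0]<125)&(h[...,1]>120)&(h[...,2]>35)).astype(np.uint8)
    out=[]
    for c in cv2.findContours(m,cv2.RETR_EXTERNAL,cv2.CHAIN_APPROX_NONE)[0]:
        if cv2.contourArea(c)>300:
            u,r=cv2.minEnclosingCircle(c);out.append((np.round(u,1),round(r,1),ray(C,u,.082).round(4)))
    return out
E
python3 - <<'E'
from h import *
s=sense();im=snapshot("wrist");cv2.imwrite("pics/w7.png",im[:,:,::-1])
print(s["tcp_pos"]);print(caps(s,im))
step([.531,.070,.024],RL(PSI,0),s)
im=snapshot("scene")
for z in caps(None,im,"scene"):print(z)
h=cv2.cvtColor(im,cv2.COLOR_RGB2HSV);m=(h[...,0]>100)&(h[...,0]<125)&(h[...,1]>120)&(h[...,2]>40)
for c,q in blobs(m,40,200): print(c.round(1),q[4],ray(cam("scene"),c,.082).round(3))
E
```

```text
[0.52542443 0.06966261 0.1910964 ]
[(array([387.,  61.]), 31.9, array([0.5885, 0.1913, 0.082 ]))]
turn [-0.0192 -0.001  -0.0031] then shift [-0.0003  0.0056  0.1671]
(array([406., 347.]), 15.0, array([0.6996, 0.6473, 0.082 ]))
[274.1 190.8] 74 [0.452 0.051 0.082]
[266.1 212.2] 78 [0.536 0.072 0.082]
[288.7 231.9] 95 [0.56  0.173 0.082]
[364.6 307. ] 52 [0.656 0.494 0.082]
[389.7 320.1] 71 [0.653 0.575 0.082]
```

apply_moves:
  plan:
    - [0,0.003,0.03,0,0,0,-0.6]
    - [0,0,0.03,0,0,0,-0.6]
    - [0,0,0,0,0,0,-0.6]
    - [0,0,0,0,0,0,-0.6]

```text
t: 17.0
tcp_pos: [0.5321, 0.0731, 0.1357]
tool_rot: [0.662, 0.75, -0.003, -0.002]
force: [0.8, -0.2, 0.1]
finger_gap: 0.799
gripper_force: 0.0
```

```bash
python3 - <<'E'
from h import *
s=sense();print(s["tcp_pos"])
step([.532,.0705,.024],RL(PSI,0),s)
im=snapshot("wrist");cv2.imwrite("pics/w8.png",im[:,:,::-1]);print(caps(s,im))
C=cam("wrist",s);print(proj(C,[.532,.0705,.082]))
E
```

```text
[0.53214716 0.07312394 0.13565167]
turn [-0.0076  0.0008  0.0027] then shift [-0.0026 -0.0005  0.1117]
[(array([408.,  41.]), 47.0, array([0.5899, 0.1944, 0.082 ]))]
[278.4970887  235.38696344]
```

View pics/w8.png

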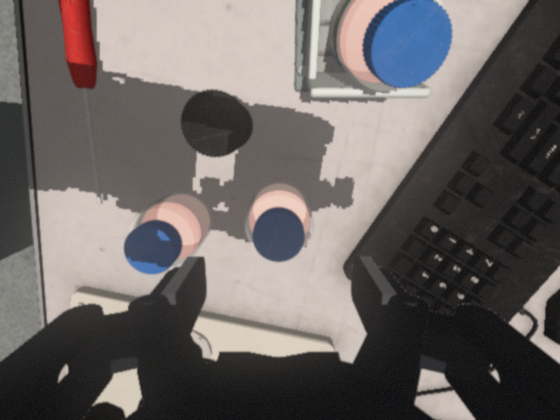

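apply_moves:
  plan:
    - [-0.002,0,0.04,0,0,0,-0.6]
    - [0,0,0.04,0,0,0,-0.6]
    - [0,0,0.0315,0,0,0,-0.6]
    - [0,0,0,0,0,0,-0.6]
    - [0,0,0,0,0,0,0]
    - [0,0,0,0,0,0,1]
    - [0,0,0,0,0,0,1]
    - [0,0,0,0,0,0,1]
  force: 40

```text
t: 18.05
tcp_pos: [0.5319, 0.07, 0.0249]
tool_rot: [0.662, 0.749, -0.003, -0.001]
force: [0.2, 0.1, 7.3]
finger_gap: 0.587
gripper_force: 42.4
```

apply_moves:
  plan:
    - [0,0,0,0,0,0,1]
    - [0,0,-0.03,0,0,0,1]
    - [0,0,-0.055,0,0,0,1]
    - [0,0,-0.06,0,0,0,1]
    - [0,0,-0.055,0,0,0,1]
    - [0,0,0,0,0,0,1]
    - [0,0,0,0,0,0,1]

```text
t: 18.92
tcp_pos: [0.5312, 0.0704, 0.2229]
tool_rot: [0.662, 0.749, -0.004, -0.003]
force: [0.7, -0.3, -1.4]
finger_gap: 0.582
gripper_force: 42.3
```

```bash
python3 - <<'E'
from h import *
s=sense();print(s["tcp_pos"],s["force"])
step(lane(0,.202,.085),RL(),s)
E
```

```text
[0.53124671 0.07038101 0.22288702] [ 0.74131699 -0.2862974  -1.41775961]
turn [-0.0109  0.3494 -0.0007] then shift [0.2405 0.0542 0.1215]
```

apply_moves:
  plan:
    - [0,0,0,-0.0055,0.1747,0,1]
    - [0,0,0,-0.0055,0.1747,0,1]
    - [0.048,0.0108,0,0,0,0,1]
    - [0.048,0.0108,0,0,0,0,1]
    - [0.048,0.0108,0,0,0,0,1]
    - [0.048,0.0108,0.02,0,0,0,1]
    - [0.048,0.0108,0.03,0,0,0,1]
    - [0,0,0.04,0,0,0,1]

```text
t: 19.92
tcp_pos: [0.5547, 0.3346, 0.2195]
tool_rot: [0.651, 0.739, 0.116, -0.129]
force: [0.6, 0.1, -1.9]
finger_gap: 0.58
gripper_force: 42.3
```

apply_moves:
  plan:
    - [0,0,0.03,0,0,0,1]
    - [0,0,0,0,0,0,1]
    - [0,0,0,0,0,0,1]

```text
t: 20.3
tcp_pos: [0.5538, 0.341, 0.1919]
tool_rot: [0.653, 0.737, 0.115, -0.13]
force: [-0.2, -0.7, -0.6]
finger_gap: 0.583
gripper_force: 42.3
```

```bash
python3 - <<'E'
from h import *
s=sense();print(s["tcp_pos"],s["force"])
step(lane(0,.205,.027),RL(),s)
im=snapshot("top");cv2.imwrite("pics/t8.png",im[:,:,::-1]);h=cv2.cvtColor(im,cv2.COLOR_RGB2HSV);m=(h[...,0]>100)&(h[...,0]<125)&(h[...,1]>120)&(h[...,2]>40)
for c,q in blobs(m,40,200): print(c.round(1),q[4],ray(cam("top"),c,.082).round(3))
E
```

```text
[0.55377444 0.34102823 0.19194141] [-0.21318971 -0.72106871 -0.62158668]
turn [ 0.0003  0.0005 -0.0011] then shift [ 0.0042 -0.0011  0.0595]
[270.3   9.8] 124 [1.093 0.089 0.082]
[107.1 170.5] 68 [0.603 0.546 0.082]
[134.7 167.8] 44 [0.609 0.469 0.082]
[237.4 174.4] 112 [0.587 0.183 0.082]
[287.1 224.2] 108 [0.446 0.048 0.082]
```

apply_moves:
  plan:
    - [0.003,-0.001,0.025,0,0,0,1]
    - [0,0,0.025,0,0,0,1]
    - [0,0,0.0095,0,0,0,1]
    - [0,0,0,0,0,0,1]
    - [0,0,0.001,0,0,0,1]
    - [0,0,0,0,0,0,1]
    - [0,0,0,0,0,0,1]

```text
t: 21.22
tcp_pos: [0.5503, 0.3646, 0.1373]
tool_rot: [0.653, 0.737, 0.116, -0.129]
force: [-0.1, 0.7, -0.7]
finger_gap: 0.582
gripper_force: 42.3
```

apply_moves:
  plan:
    - [0,0,0.001,0,0,0,1]
    - [0,0,0,0,0,0,1]
    - [0,0,0,0,0,0,1]

```text
t: 21.6
tcp_pos: [0.5498, 0.365, 0.1357]
tool_rot: [0.653, 0.737, 0.115, -0.13]
force: [-0.2, 0.4, -0.7]
finger_gap: 0.58
gripper_force: 42.3
```

```bash
python3 - <<'E'
from h import *
s=sense();print(s["force"]);step(lane(0,.204,.025),RL(),s)
E
```

```text
[-0.1607748   0.44674777 -0.70942893]
turn [ 0.0012  0.0002 -0.0003] then shift [-0.0003 -0.0002  0.0003]
```

apply_moves:
  plan:
    - [0,0,0.001,0,0,0,1]
    - [0,0,0,0,0,0,1]
    - [0,0,0,0,0,0,1]

```text
t: 21.98
tcp_pos: [0.5505, 0.3653, 0.1356]
tool_rot: [0.653, 0.737, 0.116, -0.129]
force: [-0.5, -3.4, 4.7]
finger_gap: 0.583
gripper_force: 43.0
```

apply_moves:
  plan:
    - [0,0,0.001,0,0,0,1]
    - [0,0,0,0,0,0,1]
    - [0,0,0,0,0,0,1]

```text
t: 22.35
tcp_pos: [0.5509, 0.3655, 0.1356]
tool_rot: [0.653, 0.737, 0.117, -0.129]
force: [-0.6, -5.0, 9.2]
finger_gap: 0.581
gripper_force: 43.4
```

apply_moves:
  plan:
    - [0,0,-0.001,0,0,0,1]
    - [0,0,0,0,0,0,-0.4]
    - [0,0,0,0,0,0,-0.6]
    - [0,0,0,0,0,0,-0.8]
    - [0,0,0,0,0,0,-1]
    - [0,0,0,0,0,0,-1]
    - [0,0,0,0,0,0,-1]
    - [0,0,0,0,0,0,-1]

```text
t: 23.35
tcp_pos: [0.5499, 0.3654, 0.1348]
tool_rot: [0.653, 0.737, 0.116, -0.13]
force: [-0.6, 1.3, 0.1]
finger_gap: 0.999
gripper_force: 0.0
```

apply_moves:
  plan:
    - [0,0,-0.02,0,0,0,-1]
    - [0,0,-0.04,0,0,0,-1]
    - [0,0,-0.05,0,0,0,-1]
    - [0,0,-0.04,0,0,0,-1]
    - [0,0,0,0,0,0,-1]

```text
t: 23.98
tcp_pos: [0.5586, 0.3137, 0.2811]
tool_rot: [0.653, 0.737, 0.119, -0.126]
force: [0.6, 0.2, -0.8]
finger_gap: 0.998
gripper_force: 0.0
```

```bash
python3 - <<'E'
from h import *
s=sense();print(s["tcp_pos"])
im=snapshot("wrist");a=cv2.resize(im,(440,330));im=snapshot("scene")
h=cv2.cvtColor(im,cv2.COLOR_RGB2HSV);m=(h[...,0]>100)&(h[...,0]<125)&(h[...,1]>120)&(h[...,2]>40)
for c,q in blobs(m,40,200): print(c.round(1),q[4],ray(cam("scene"),c,.082).round(3))
im=im[170:280,240:380];b=cv2.resize(im,(420,330))
cv2.imwrite("pics/m9.png",np.hstack([a,b])[:,:800,::-1])
step([.4475,.0505,.2],RL(PSI,0),s)
E
```

```text
[0.55860122 0.3136787  0.28112764]
[274.1 190.6] 77 [0.451 0.051 0.082]
[288.8 231.3] 89 [0.558 0.172 0.082]
[303.1 235. ] 90 [0.545 0.218 0.082]
[364.6 307. ] 52 [0.656 0.494 0.082]
[389.7 320.1] 71 [0.653 0.575 0.082]
[551.7 400.7] 200 [0.626 1.044 0.082]
turn [ 0.0116 -0.3494 -0.0006] then shift [-0.2477 -0.1423  0.0811]
```

View pics/m9.png

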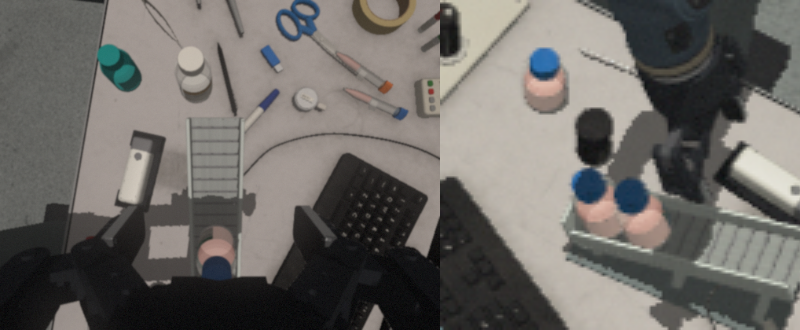

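apply_moves:
  plan:
    - [0,0,0,0,-0.1747,0,-1]
    - [0,0,0,0,-0.1747,0,-1]
    - [-0.0495,-0.0283,0.0,0,0,0,-1]
    - [-0.0495,-0.0283,0.0,0,0,0,-1]
    - [-0.0495,-0.0283,0.02,0,0,0,-1]
    - [-0.0495,-0.0283,0.03,0,0,0,-1]
    - [-0.0495,-0.0283,0.03,0,0,0,-1]
    - [0,0,0.05,0,0,0,-0.6]

```text
t: 25.08
tcp_pos: [0.4455, 0.0523, 0.1468]
tool_rot: [0.665, 0.747, 0.0, 0.001]
force: [0.9, 0.6, -0.3]
finger_gap: 0.817
gripper_force: 0.0
```

apply_moves:
  plan:
    - [0,0,0,0,0,0,-0.6]
    - [0,0,0,0,0,0,-0.6]
    - [0,0,0,0,0,0,-0.6]

```text
t: 25.45
tcp_pos: [0.4482, 0.0553, 0.1489]
tool_rot: [0.662, 0.749, 0.001, 0.002]
force: [0.1, -0.2, -0.1]
finger_gap: 0.8
gripper_force: 0.0
```

```bash
python3 - <<'E'
from h import *
s=sense();print(s["tcp_pos"],s["finger_gap"])
step([.4475,.0495,.024],RL(PSI,0),s)
im=snapshot("wrist");cv2.imwrite("pics/w10.png",im[:,:,::-1])
C=cam("wrist",s);print(proj(C,[.4475,.0495,.082]))
h=cv2.cvtColor(im,cv2.COLOR_RGB2HSV);m=(h[...,0]>95)&(h[...,0]<130)&(h[...,1]>100)&(h[...,2]>15);m[320:]=0
for c,q in blobs(m,400): print(c.round(1),q,ray(C,c,.082).round(4))
E
```

```text
[0.44815397 0.05533988 0.14891038] 0.7996797938119061
turn [0.0045 0.0013 0.0009] then shift [-0.0057 -0.0014  0.1249]
[276.19899367 233.38370904]
[542.9  38. ] [ 517    0   43   76 2350] [0.592  0.1923 0.082 ]
```

View pics/w10.png

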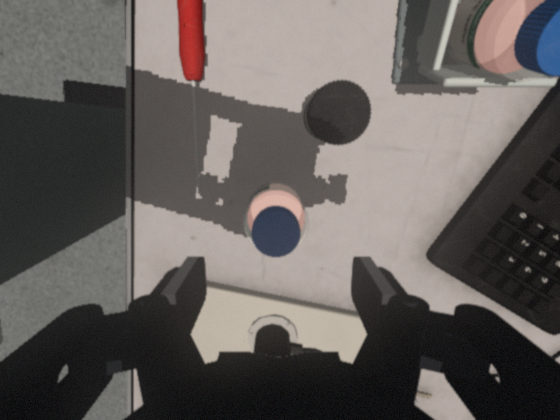

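apply_moves:
  plan:
    - [-0.005,-0.001,0.04,0,0,0,-0.6]
    - [0,0,0.04,0,0,0,-0.6]
    - [0,0,0.035,0,0,0,-0.6]
    - [0,0,0.01,0,0,0,-0.6]
    - [0,0,0,0,0,0,0]
    - [0,0,0,0,0,0,1]
    - [0,0,0,0,0,0,1]
    - [0,0,0,0,0,0,1]
  force: 40

```text
t: 26.5
tcp_pos: [0.447, 0.0496, 0.0232]
tool_rot: [0.663, 0.749, 0.001, 0.001]
force: [0.5, -0.6, 2.7]
finger_gap: 0.582
gripper_force: 42.0
```

apply_moves:
  plan:
    - [0,0,0,0,0,0,1]
    - [0,0,-0.03,0,0,0,1]
    - [0,0,-0.055,0,0,0,1]
    - [0,0,-0.06,0,0,0,1]
    - [0,0,-0.055,0,0,0,1]
    - [0,0,0,0,0,0,1]
    - [0,0,0,0,0,0,1]

```text
t: 27.38
tcp_pos: [0.4452, 0.0498, 0.2218]
tool_rot: [0.663, 0.749, -0.0, -0.0]
force: [0.6, 1.0, -2.0]
finger_gap: 0.583
gripper_force: 42.5
```

```bash
python3 - <<'E'
from h import *
s=sense();print(s["tcp_pos"],s["force"])
step(lane(0,.202,.085),RL(),s)
E
```

```text
[0.44524596 0.04982466 0.22183273] [ 0.56671533  1.01993175 -1.96089582]
turn [-0.0004  0.3492 -0.0008] then shift [0.2502 0.142  0.1239]
```

apply_moves:
  plan:
    - [0,0,0,0,0.1747,0,1]
    - [0,0,0,0,0.1747,0,1]
    - [0.05,0.0284,0,0,0,0,1]
    - [0.05,0.0284,0,0,0,0,1]
    - [0.05,0.0284,0,0,0,0,1]
    - [0.05,0.0284,0.02,0,0,0,1]
    - [0.05,0.0284,0.03,0,0,0,1]
    - [0,0,0.04,0,0,0,1]

```text
t: 28.38
tcp_pos: [0.5557, 0.3319, 0.2221]
tool_rot: [0.652, 0.738, 0.116, -0.129]
force: [-1.0, 0.1, -2.5]
finger_gap: 0.585
gripper_force: 42.5
```

apply_moves:
  plan:
    - [0,0,0.03,0,0,0,1]
    - [0,0,0,0,0,0,1]
    - [0,0,0,0,0,0,1]

```text
t: 28.75
tcp_pos: [0.5532, 0.3381, 0.1949]
tool_rot: [0.653, 0.737, 0.115, -0.13]
force: [-0.8, -0.4, -1.1]
finger_gap: 0.584
gripper_force: 42.5
```

```bash
python3 - <<'E'
from h import *
s=sense();print(s["tcp_pos"],s["force"])
step(lane(0,.204,.0255),RL(),s)
E
```

```text
[0.55322223 0.33813458 0.1948852 ] [-0.77978597 -0.42084119 -1.09135624]
turn [-0.      0.0005 -0.0014] then shift [ 0.0049 -0.0002  0.0647]
```

apply_moves:
  plan:
    - [0.005,0,0.03,0,0,0,1]
    - [0,0,0.025,0,0,0,1]
    - [0,0,0.0095,0,0,0,1]
    - [0,0,0,0,0,0,1]
    - [0,0,0.001,0,0,0,1]
    - [0,0,0,0,0,0,1]
    - [0,0,0,0,0,0,1]

```text
t: 29.62
tcp_pos: [0.5504, 0.3654, 0.1366]
tool_rot: [0.653, 0.737, 0.116, -0.129]
force: [-0.4, -0.3, -2.0]
finger_gap: 0.586
gripper_force: 42.5
```

apply_moves:
  plan:
    - [0,0,0.001,0,0,0,1]
    - [0,0,0,0,0,0,1]
    - [0,0,0,0,0,0,1]

```text
t: 30.0
tcp_pos: [0.5499, 0.3659, 0.1349]
tool_rot: [0.653, 0.737, 0.115, -0.13]
force: [0.3, 0.2, -1.4]
finger_gap: 0.582
gripper_force: 42.5
```

apply_moves:
  plan:
    - [0,0,0.001,0,0,0,1]
    - [0,0,0,0,0,0,1]
    - [0,0,0,0,0,0,1]

```text
t: 30.38
tcp_pos: [0.5501, 0.3662, 0.1341]
tool_rot: [0.653, 0.737, 0.116, -0.129]
force: [0.3, -0.8, -0.3]
finger_gap: 0.583
gripper_force: 42.6
```

apply_moves:
  plan:
    - [0,0,0.0005,0,0,0,1]
    - [0,0,0,0,0,0,1]
    - [0,0,0,0,0,0,1]

```text
t: 30.75
tcp_pos: [0.5502, 0.3663, 0.1341]
tool_rot: [0.653, 0.737, 0.116, -0.129]
force: [-1.1, -3.0, 4.8]
finger_gap: 0.584
gripper_force: 43.1
```

apply_moves:
  plan:
    - [0,0,0,0,0,0,-0.4]
    - [0,0,0,0,0,0,-0.6]
    - [0,0,0,0,0,0,-0.8]
    - [0,0,0,0,0,0,-1]
    - [0,0,0,0,0,0,-1]
    - [0,0,0,0,0,0,-1]
    - [0,0,0,0,0,0,-1]

```text
t: 31.62
tcp_pos: [0.5499, 0.3664, 0.1336]
tool_rot: [0.653, 0.737, 0.116, -0.13]
force: [-0.5, 0.1, -0.3]
finger_gap: 1.001
gripper_force: 0.0
```

apply_moves:
  plan:
    - [0,0,-0.02,0,0,0,-1]
    - [0,0,-0.04,0,0,0,-1]
    - [0,0,-0.05,0,0,0,-1]
    - [0,0,-0.04,0,0,0,-1]
    - [0,0,0,0,0,0,-1]

```text
t: 32.25
tcp_pos: [0.5586, 0.3147, 0.2799]
tool_rot: [0.653, 0.737, 0.119, -0.126]
force: [0.3, -0.4, 0.5]
finger_gap: 1.0
gripper_force: 0.0
```

```bash
python3 - <<'E'
from h import *
s=sense();im=snapshot("wrist");cv2.imwrite("pics/w11.png",im[:,:,::-1]);a=cv2.resize(im,(440,330));im=snapshot("scene")
im=im[170:280,240:380];b=cv2.resize(im,(420,330))
cv2.imwrite("pics/m11.png",np.hstack([a,b])[:,:800,::-1])
step([.424,.343,.2],RL(.10,0),s)
E
```

```text
turn [ 0.0077 -0.3495  0.0212] then shift [ 0.0416 -0.1311  0.0799]
```

View pics/m11.png

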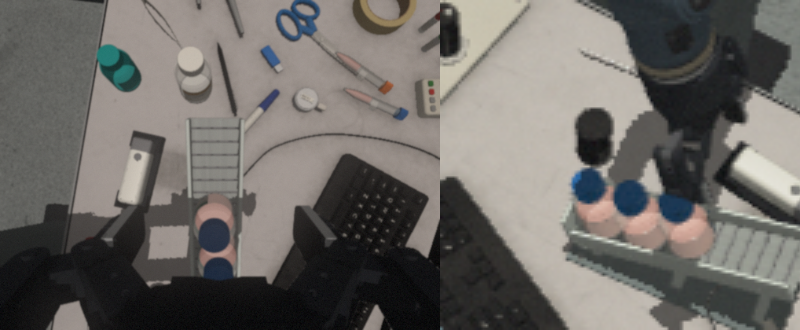

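apply_moves:
  plan:
    - [0,0,-0.02,0,-0.1747,0.107,-1]
    - [0,0,0,0,-0.1747,0.107,-1]
    - [0,0,0,0,0,0,-1]
    - [0,0,0,0,0,0,-1]

```text
t: 32.85
tcp_pos: [0.5556, 0.3085, 0.2915]
tool_rot: [0.731, 0.682, -0.004, -0.023]
force: [-0.8, -1.4, -0.2]
finger_gap: 0.999
gripper_force: 0.0
```

```bash
python3 - <<'E'
from h import *
step([.423,.343,.2],RL(-.092,0))
E
```

```text
turn [-0.0392 -0.0244  0.0231] then shift [ 0.0222 -0.1352  0.0915]
```

apply_moves:
  plan:
    - [0,0,0,-0.039,-0.024,0.023,-1]
    - [0.006,-0.034,0.01,0,0,0,-1]
    - [0.006,-0.034,0.02,0,0,0,-1]
    - [0.006,-0.034,0.03,0,0,0,-1]
    - [0.004,-0.033,0.03,0,0,0,-1]
    - [0,0,0,0,0,0,-1]
    - [0,0,0,0,0,0,-1]
    - [0,0,0,0,0,0,-1]

```text
t: 33.85
tcp_pos: [0.4267, 0.3431, 0.2038]
tool_rot: [0.74, 0.673, 0.003, 0.001]
force: [-0.4, -0.3, 0.2]
finger_gap: 1.001
gripper_force: 0.0
```

```bash
python3 - <<'E'
from h import *
s=sense();im=snapshot("wrist");C=cam("wrist",s)
print(s["tcp_pos"]);step([.423,.343,.015],RL(-.092,0),s)
b=im[:,:,::-1].copy()
xd,up,n=frames(-.092,0)
for a in(-.055,0,.055):
    cv2.circle(b,tuple(int(v) for v in proj(C,np.array([.423,.343,.04])+a*up).round()),2,(0,0,255),-1)
cv2.imwrite("pics/w12.png",b)
E
```

```text
[0.42674055 0.34310148 0.20377059]
turn [ 0.006  -0.0021 -0.0032] then shift [-0.0004 -0.0037  0.1888]
```

View pics/w12.png

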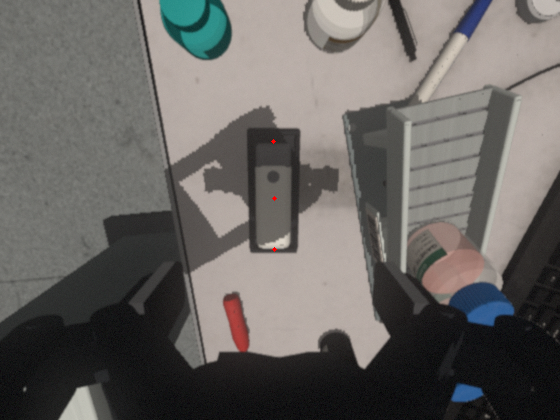

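I've now viewed 15 pictures, one over the limit of 14, so I'll view no more and work from numbers. In this one, the scanner lies along the projected axis dots at (273,142), (274,198) and (274,249). Its grey end is toward +y. To find the nose, I'll read pixel values of the −y end face from the earlier w3 image.

```bash
python3 - <<'E'
import cv2,numpy as np
g=cv2.imread("pics/w3.png",0)
print(g[82:112:2,44:120:3])
g=cv2.imread("pics/s5.png",0)
E
```

```text
[[150 157 169 177 179 190 196 197 202 203 206 207 201 191 181 159 132 109
  102 102  96  90  89  74  18  32]
 [171 108 140 151 132 145 161 179 189 193 198 199 194 185 167 143 128 108
  104 100  96  92  86  63  31  34]
 [156  47  95 119 126 134 145 136 163 177 183 187 183 177 161 134 116 106
  104  99  95  90  85  46  34  29]
 [132  34  37  90 104 113 119 129 138 150 159 169 167 164 148 125 107 104
   98  99  93  91  88  37  36  25]
 [ 93  27  17  35  88 101 103 105 112 118 127 140 143 138 129 110 100 101
   92  97  93  87  85  33  32  25]
 [ 59  24  24  17  32  83  93  84  89 100 105 113 118 116 105 100  96  99
   93  94  95  91  75  35  31  27]
 [ 30  25  19  21  16  40  83  85  54  49  70  97 102 101 100  96  94  96
   92  88  91  90  69  36  25  25]
 [ 23  16  21  25  22  22  41  80  80  48  28  57  93  98 100  96  93  91
   91  88  90  87  57  37  28  27]
 [ 27  26  19  19  18  23  32  44  68  76  62  47  62  92  96  93  93  88
   90  88  89  86  45  42  25  31]
 [ 20  18  10  20  24  25  31  27  39  40  58  62  75  86  92  92  92  90
   85  84  88  80  38  36  30  28]
 [ 23  25  22  22  23  21  28  32  35  32  32  29  38  57  69  80  87  87
   87  86  86  68  37  34  26  28]
 [ 28  24  23  20  26  21  19  26  33  31  36  34  30  30  32  38  56  66
   75  75  66  30  37  33  29  30]
 [ 24  16  23  22  22  26  26  19  25  28  27  33  26  36  37  27  35  36
   34  39  38  31  43  29  28  29]
 [ 63  30  18  25  25  23  25  22  15  23  26  29  28  29  33  39  39  36
   39  42  39  37  44  33  31  28]
 [ 84  70  31  15  21  24  25  26  22  29  21  24  25  26  26  37  37  35
   37  39  40  37  40  33  31  30]]
```

apply_moves:
  plan:
    - [0.05,0,0,0,0,0,-1]
    - [0.05,0,0,0,0,0,-1]
    - [0,0,0,0,0,0,-1]
    - [0,0,0,0,0,0,-1]

```text
t: 34.4
tcp_pos: [0.4342, 0.4422, 0.2029]
tool_rot: [0.739, 0.673, 0.001, 0.001]
force: [-0.0, -0.7, -0.4]
finger_gap: 0.998
gripper_force: 0.0
```

```bash
python3 - <<'E'
from h import *
xd,up,n=frames(-.092,0);c=np.array([.423,.343,.024]);np.set_printoptions(linewidth=200)
def face(g,C,sgn):
    print(sgn,"rows z 42..20, cols across -20..20")
    for z in range(42,18,-2):
        print(z,[int(g[int(round(p[1])),int(round(p[0]))]) for a in range(-20,21,3) for p in [proj(C,c+sgn*.055*up+a*.001*xd+np.array([0,0,z*.001-.024]))]])
s=sense();im=snapshot("wrist");cv2.imwrite("pics/w13.png",im[:,:,::-1]);print(s["tcp_pos"])
face(cv2.cvtColor(im,cv2.COLOR_RGB2GRAY),cam("wrist",s),1)
q=RL(PSI);st=dict(tcp_pos=np.array([.57329,.19156,.08193]),tool_rot=np.array([.653,.737,.116,-.129])/np.linalg.norm([.653,.737,.116,-.129]))
face(cv2.imread("pics/w3.png",0),cam("wrist",st),-1)
E
```

```text
[0.43417736 0.44218823 0.20286496]
1 rows z 42..20, cols across -20..20
42 [44, 49, 63, 49, 55, 54, 59, 59, 56, 61, 58, 61, 56, 49]
40 [44, 51, 63, 49, 55, 54, 59, 59, 56, 61, 58, 54, 51, 53]
38 [44, 51, 53, 49, 47, 48, 49, 52, 51, 53, 52, 54, 57, 53]
36 [45, 49, 54, 46, 45, 46, 45, 42, 44, 47, 51, 54, 53, 52]
34 [45, 49, 54, 41, 45, 46, 45, 42, 44, 47, 51, 54, 53, 52]
32 [43, 48, 57, 44, 41, 45, 43, 44, 45, 44, 43, 53, 57, 53]
30 [45, 47, 56, 41, 44, 45, 43, 43, 45, 43, 42, 52, 55, 52]
28 [45, 47, 56, 41, 44, 45, 43, 43, 45, 43, 42, 52, 55, 52]
26 [43, 44, 55, 43, 45, 41, 42, 38, 42, 41, 42, 51, 55, 48]
24 [42, 44, 55, 43, 45, 41, 43, 42, 41, 40, 44, 48, 55, 53]
22 [44, 47, 48, 41, 46, 45, 43, 42, 41, 40, 44, 48, 55, 53]
20 [45, 45, 46, 48, 41, 42, 45, 44, 46, 40, 42, 47, 55, 50]
-1 rows z 42..20, cols across -20..20
42 [183, 183, 184, 170, 183, 184, 179, 179, 179, 182, 183, 180, 164, 131]
40 [182, 186, 178, 160, 166, 164, 145, 156, 150, 163, 165, 167, 143, 110]
38 [184, 184, 165, 138, 162, 132, 135, 136, 157, 157, 157, 141, 113, 96]
36 [184, 182, 148, 134, 138, 130, 136, 136, 135, 134, 143, 122, 103, 93]
34 [182, 182, 75, 108, 126, 128, 125, 129, 124, 125, 116, 99, 94, 95]
32 [184, 118, 79, 112, 111, 107, 109, 108, 120, 118, 103, 100, 93, 86]
30 [180, 37, 83, 104, 108, 106, 103, 98, 104, 106, 101, 98, 90, 90]
28 [80, 28, 66, 98, 97, 80, 99, 98, 102, 102, 97, 90, 88, 87]
26 [34, 31, 74, 98, 92, 62, 53, 65, 99, 100, 96, 90, 87, 84]
24 [22, 26, 52, 93, 68, 41, 42, 71, 98, 96, 95, 89, 88, 86]
22 [18, 28, 60, 87, 71, 30, 36, 78, 93, 97, 92, 87, 87, 86]
20 [17, 28, 71, 85, 76, 44, 47, 76, 93, 93, 91, 87, 84, 51]
```

apply_moves:
  plan:
    - [0.03,0,0,0,-0.175,0,-1]
    - [0.03,0,-0.01,0,-0.175,0,-1]
    - [0,0,0,0,0,0,-1]
    - [0,0,0,0,0,0,-1]

```text
t: 34.95
tcp_pos: [0.4397, 0.5025, 0.2069]
tool_rot: [0.728, 0.662, -0.128, 0.118]
force: [0.4, 0.3, -0.8]
finger_gap: 1.0
gripper_force: 0.0
```

```bash
python3 - <<'E'
from h import *
xd,up,n=frames(-.092,0);c=np.array([.423,.343,.024])
s=sense();im=snapshot("wrist");cv2.imwrite("pics/w14.png",im[:,:,::-1]);print(s["tcp_pos"]);C=cam("wrist",s);g=cv2.cvtColor(im,cv2.COLOR_RGB2GRAY)
pt=lambda a,b,z:proj(C,c+b*.001*up+a*.001*xd+np.array([0,0,z*.001-.024])).round().astype(int)
print("shadow? floor",[int(g[tuple(pt(a,80,0)[::-1])]) for a in range(-30,31,10)])
for b in(30,40,50,54): print("top",b,[int(g[tuple(pt(a,b,40)[::-1])]) for a in range(-30,31,3)])
for z in range(40,4,-2): print(z,[int(g[tuple(pt(a,55,z)[::-1])]) for a in range(-30,31,3)],pt(0,55,z))
E
```

```text
[0.43972251 0.5024798  0.2068842 ]
shadow? floor [176, 178, 177, 177, 177, 178, 179]
top 30 [172, 170, 69, 66, 102, 153, 165, 180, 179, 176, 176, 179, 179, 179, 155, 143, 79, 60, 80, 140, 139]
top 40 [173, 172, 61, 62, 75, 104, 121, 119, 122, 121, 120, 122, 121, 119, 118, 96, 63, 58, 96, 137, 141]
top 50 [176, 162, 80, 62, 73, 105, 114, 114, 114, 115, 115, 118, 119, 118, 117, 97, 59, 58, 93, 139, 139]
top 54 [174, 170, 71, 60, 63, 81, 82, 83, 84, 81, 82, 85, 87, 85, 86, 71, 61, 59, 84, 143, 142]
40 [171, 172, 71, 61, 63, 74, 74, 76, 76, 74, 72, 72, 73, 73, 75, 73, 61, 59, 82, 142, 143] [277 227]
38 [173, 171, 71, 57, 63, 72, 68, 69, 70, 68, 69, 70, 66, 68, 68, 68, 63, 56, 82, 145, 142] [277 226]
36 [174, 154, 71, 60, 63, 72, 65, 64, 61, 62, 59, 63, 62, 64, 63, 69, 61, 59, 81, 137, 141] [277 225]
34 [174, 152, 68, 57, 62, 69, 59, 59, 59, 59, 55, 57, 58, 59, 61, 70, 59, 56, 76, 136, 142] [277 224]
32 [173, 151, 64, 61, 63, 69, 59, 56, 55, 57, 57, 57, 55, 55, 61, 66, 58, 57, 75, 137, 144] [277 223]
30 [174, 151, 63, 61, 64, 70, 57, 55, 57, 55, 57, 56, 54, 56, 61, 67, 58, 57, 74, 139, 14
[... 526 characters left out ...]
[175, 94, 61, 60, 61, 67, 61, 56, 59, 59, 59, 58, 61, 56, 63, 64, 60, 60, 59, 144, 152] [277 216]
16 [173, 86, 62, 63, 62, 58, 61, 58, 59, 57, 59, 59, 56, 59, 60, 59, 62, 61, 57, 104, 155] [277 215]
14 [173, 83, 63, 62, 61, 61, 59, 57, 54, 58, 55, 56, 56, 58, 60, 62, 59, 60, 61, 103, 159] [277 214]
12 [172, 84, 62, 62, 62, 62, 61, 59, 60, 61, 60, 60, 63, 59, 60, 61, 61, 58, 59, 102, 162] [277 213]
10 [174, 82, 64, 63, 64, 65, 63, 62, 64, 62, 61, 62, 60, 60, 62, 61, 63, 60, 61, 104, 161] [277 212]
8 [163, 77, 63, 62, 64, 60, 65, 62, 60, 61, 61, 62, 58, 62, 61, 60, 63, 62, 62, 102, 162] [277 211]
6 [161, 74, 59, 62, 60, 58, 57, 60, 56, 56, 59, 60, 60, 59, 58, 59, 58, 61, 60, 98, 162] [277 210]
```

```bash
python3 - <<'E'
from h import *
C=cam("top");print("top",ray(C,(199.5,200.75),.046))
# w12: pose as measured then
st=dict(tcp_pos=np.array([.42674,.3431,.20377]),tool_rot=None)
R=RL(-.092,0)@Rn.from_rotvec([-.006,.0021,.0032]).as_matrix();st["tool_rot"]=Rn.from_matrix(R).as_quat()
C2=cam("wrist",st);print("w12",ray(C2,(375,237),.046));print("tri",tri(C,(199.5,200.75),C2,(375,237)))
g=cv2.imread("pics/w12.png",0)
np.set_printoptions(linewidth=250);print(g[196:280:3,356:396:2])
xd,up,n=frames(PSI,0);print("rack centre guess",ORG+up*.118, "xd",xd,up)
im=snapshot("top");gg=cv2.cvtColor(im,cv2.COLOR_RGB2GRAY);print(gg[192:212,182:222:1])
s=sense();step([.4265,.3435,.15],RL(-.092,0),s)
E
```

```text
top [0.52140611 0.29352717 0.046     ]
w12 [0.52109757 0.2935097  0.046     ]
tri [0.52130013 0.29351384 0.04596353]
[[ 90 112 100  66  63  61  64  64  62  60  65  61  62  61  62  67  77  74  78  80]
 [ 95 101  65  61  63  62  65  63  63  63  62  63  64  63  60  65  77  75  79  79]
 [ 93 101  66  63  66  72  67  65  64  62  64  62  63  64  62  67  77  75  76  77]
 [ 99  91  65  65  67  82  81  76  66  62  63  61  61  60  63  67  76  78  77  75]
 [137  87  65  67  67  82  78  81  85  77  65  63  63  64  64  68  77  79  78  78]
 [147  95  84  64  68  76  82  79  82  83  81  86  65  61  63  69  77  78  79  79]
 [161 101  99  66  68  72  71  83  85  85 112 169  76  60  61  65  77  79  80  77]
 [162 103  94  69  65  67  57  62  79  87 134 150  83  70  73  76  76  78  78  79]
 [168 145  87  67  67  66  61  53  54  76 141 140  93  83  80  80  78  80  78  77]
 [169 154  90  69  65  66  70  57  51  65 125 143 161  88  85  84  79  79  81  79]
 [169 166 104  90  68  66  69  55  60  62 113 118 162  85  84  82  78  76  80  79]
 [168 166 106  95  64  66  71  69  59  61  96 107 160  93  95  90  82 
[... 4099 characters left out ...]
5 117 122 124 127 126 124 130 130 136 144 149 152 152 155 158 156 158 160 160 159 160 160 162 159 158 159 158 161 160 159 162 164 163 159 163]
 [130 126 128 130 127 124 123 126 131 127 126 126 129 135 144 150 152 154 154 157 156 159 162 156 160 159 160 158 161 159 160 161 159 160 159 159 162 163 160 159]
 [130 130 128 126 121 127 127 129 127 128 128 130 134 138 147 151 151 157 157 160 160 160 160 156 159 158 159 157 159 158 161 160 158 160 158 156 159 161 160 161]
 [131 136 125 122 119 125 125 123 125 127 131 129 134 142 153 151 155 156 156 156 156 158 159 157 159 158 159 160 158 157 157 159 161 159 161 162 161 160 159 161]]
turn [ 0.0026  0.3497 -0.0043] then shift [-0.1589  0.001   0.0583]
```

apply_moves:
  plan:
    - [0,0,-0.01,0,0.175,0,-1]
    - [0,0,0,0.002,0.175,-0.004,-1]
    - [-0.04,0,0.02,0,0,0,-1]
    - [-0.04,0,0.02,0,0,0,-1]
    - [-0.04,0,0.02,0,0,0,-1]
    - [-0.039,0,0.01,0,0,0,-1]
    - [0,0,0,0,0,0,-1]
    - [0,0,0,0,0,0,-1]

```text
t: 36.05
tcp_pos: [0.4268, 0.3486, 0.1483]
tool_rot: [0.739, 0.674, 0.002, 0.001]
force: [-0.1, 0.1, 0.2]
finger_gap: 0.999
gripper_force: 0.0
```

```bash
python3 - <<'E'
from h import *
s=sense();print(s["tcp_pos"],s["q"].round(2));step([.424,.343,.012],RL(-.092,0),s)
im=snapshot("wrist");C=cam("wrist",s);g=cv2.cvtColor(im,cv2.COLOR_RGB2GRAY)
xd,up,n=frames(-.092,0);c=np.array([.423,.343,.04])
for b in(-40,-20,10): print(b,[int(g[tuple(proj(C,c+b*.001*up+a*.001*xd).round().astype(int)[::-1])]) for a in range(-30,31,2)])
print("long",[int(g[tuple(proj(C,c+b*.001*up).round().astype(int)[::-1])]) for b in range(-64,65,3)])
E
```

```text
[0.42682706 0.34858716 0.14833821] [0.48 0.54 1.7  0.   0.89 0.57]
turn [ 0.0037 -0.0024 -0.0001] then shift [-0.0058 -0.0023  0.1363]
-40 [135, 158, 157, 66, 50, 58, 85, 103, 107, 108, 109, 108, 108, 107, 109, 107, 109, 123, 151, 175, 198, 203, 189, 123, 61, 57, 62, 125, 177, 179, 180]
-20 [163, 123, 100, 49, 48, 48, 91, 100, 105, 107, 106, 104, 104, 107, 107, 104, 108, 105, 106, 108, 105, 104, 104, 89, 59, 59, 57, 93, 173, 176, 177]
10 [85, 86, 84, 40, 42, 44, 72, 99, 102, 102, 104, 104, 105, 104, 103, 104, 101, 102, 103, 104, 103, 102, 101, 92, 43, 42, 41, 48, 72, 70, 69]
long [180, 179, 180, 70, 184, 215, 214, 159, 107, 107, 108, 104, 108, 107, 106, 105, 105, 106, 106, 104, 105, 105, 102, 105, 107, 103, 100, 61, 63, 63, 65, 103, 87, 62, 62, 62, 62, 64, 62, 54, 37, 44, 43]
```

apply_moves:
  plan:
    - [-0.0055,-0.0036,0.03,0.0015,0,0,-1]
    - [0,0,0.04,0,0,0,-1]
    - [0,0,0.04,0,0,0,-1]
    - [0,0,0.026,0,0,0,-1]
    - [0,0,0,0,0,0,-1]
    - [0,0,0,0,0,0,0]
    - [0,0,0,0,0,0,0.3]
    - [0,0,0,0,0,0,1]
  force: 30

```text
t: 37.1
tcp_pos: [0.4227, 0.3443, 0.0122]
tool_rot: [0.738, 0.675, 0.001, 0.0]
force: [-0.2, 0.2, 1.5]
finger_gap: 0.414
gripper_force: 31.1
```

apply_moves:
  plan:
    - [0,0,0,0,0,0,1]
    - [0,0,0,0,0,0,1]
    - [0,0,0,0,0,0,1]

```text
t: 37.48
tcp_pos: [0.4227, 0.3443, 0.0122]
tool_rot: [0.738, 0.675, 0.001, 0.0]
force: [-0.8, 0.3, 7.0]
finger_gap: 0.411
gripper_force: 32.1
```

```bash
python3 - <<'E'
from h import *
s=sense();print(s["tcp_pos"].tolist(),s["tool_rot"].tolist());np.save("pick.npy",np.r_[s["tcp_pos"],s["tool_rot"]])
step([.424,.343,.012],RL(-.092,0),s)
E
```

```text
[0.42266613467289516, 0.3443043676618843, 0.012202250202692565] [0.7382552555699969, 0.6745200564832927, 0.0013676887351379717, 2.127387589636222e-05]
turn [ 0.0019 -0.002   0.0018] then shift [-0.0012  0.0014  0.0002]
```

apply_moves:
  plan:
    - [0,0,-0.01,0,0,0,1]
    - [0,0,-0.03,0,0,0,1]
    - [0,0,-0.04,0,0,0,1]
    - [0,0,-0.04,0,0,0,1]
    - [0,0,0,0,0,0,1]
    - [0,0,0,0,0,0,1]

```text
t: 38.22
tcp_pos: [0.4212, 0.3433, 0.1307]
tool_rot: [0.738, 0.675, -0.0, -0.0]
force: [-1.3, -0.5, -1.2]
finger_gap: 0.421
gripper_force: 31.3
```

```bash
python3 - <<'E'
from h import *
s=sense();print(s["tcp_pos"],s["force"],s["finger_gap"],s["q"].round(2))
xd,up,n=frames(PSI,0);Rs=np.c_[xd,-up,[0,0,-1]]
L=np.array([.524,.294,.046]);c=L-.145*xd;p=c.copy();p[2]=.034;print(p);step(p,Rs,s)
E
```

```text
[0.42121417 0.3433135  0.13069038] [-1.33420951 -0.52501318 -1.23655033] 0.4206395874544204 [0.48 0.56 1.73 0.   0.85 0.57]
[0.38007775 0.27635385 0.034     ]
turn [-8.0000e-04  9.0000e-04  1.3587e+00] then shift [-0.049   0.0615  0.0967]
```

apply_moves:
  plan:
    - [-0.035,-0.017,0,0,0,0,1]
    - [-0.035,-0.017,0,0,0,0.17,1]
    - [0,0,0,0,0,0.17,1]
    - [0,0,0,0,0,0.17,1]
    - [0,0,0,0,0,0.17,1]
    - [0,0,0,0,0,0.17,1]
    - [0,0,0,0,0,0.17,1]
    - [0,0,0,0,0,0.17,1]

```text
t: 39.22
tcp_pos: [0.3805, 0.2765, 0.1293]
tool_rot: [0.99, 0.142, -0.002, 0.0]
force: [-0.3, 0.3, -1.5]
finger_gap: 0.413
gripper_force: 31.1
```

apply_moves:
  plan:
    - [0,0,0,0,0,0.1687,1]
    - [0,0,0,0,0,0,1]
    - [0,0,0,0,0,0,1]
    - [0,0,0,0,0,0,1]

```text
t: 39.72
tcp_pos: [0.3815, 0.2769, 0.1305]
tool_rot: [0.998, 0.062, -0.001, -0.0]
force: [0.4, -0.5, -0.2]
finger_gap: 0.417
gripper_force: 31.1
```

```bash
python3 - <<'E'
from h import *
s=sense();print(s["tcp_pos"],s["finger_gap"],s["q"].round(2))
xd,up,n=frames(PSI,0);Rs=np.c_[xd,-up,[0,0,-1]]
p=np.array([.38008,.27635,.034]);step(p,Rs,s)
# wrist view now looks back along the scanner; label seen from scene? take wrist picture for numeric check
im=snapshot("wrist");cv2.imwrite("pics/w15.png",im[:,:,::-1]);C=cam("wrist",s);print(proj(C,[.524,.294,.046]))
E
```

```text
[0.38148392 0.27694583 0.13051331] 0.4170823989319828 [0.39 0.49 1.91 0.   0.74 1.84]
turn [-0.0003  0.001   0.0013] then shift [-0.0015  0.0004  0.0965]
[278.77083939   1.37780066]
```

apply_moves:
  plan:
    - [-0.0015,0,0.03,0,0,0.0013,1]
    - [0,0,0.035,0,0,0,1]
    - [0,0,0.025,0,0,0,1]
    - [0,0,0.006,0,0,0,1]
    - [0,0,0,0,0,0,1]
    - [0,0,0,0,0,0,1]
    - [0,0,0,0,0,0,1]
    - [0,0,0,0,0,0,1]

```text
t: 40.78
tcp_pos: [0.3805, 0.2771, 0.0355]
tool_rot: [0.998, 0.06, 0.0, -0.0]
force: [-0.3, -0.6, -1.0]
finger_gap: 0.416
gripper_force: 31.2
```

```bash
python3 - <<'E'
from h import *
s=sense();print(s["tcp_pos"],s["force"])
xd,up,n=frames(PSI,0);Rs=np.c_[xd,-up,[0,0,-1]];step([.38008,.27635,.0342],Rs,s)
im=snapshot("top");C=cam("top");sc=cam("scene");np.set_printoptions(linewidth=220)
cv2.imwrite("pics/t16.png",im[:,:,::-1])
E
```

```text
[0.38051879 0.2770739  0.0354553 ] [-0.26202414 -0.64426185 -1.02539255]
turn [-0.0008 -0.001  -0.0011] then shift [-0.0005  0.0007  0.0013]
```

apply_moves:
  plan:
    - [0,0,0,0,0,0,1]
    - [0,0,0,0,0,0,1]
    - [0,0,0,0,0,0,1]
    - [0,0,0,0,0,0,1]
    - [0,0,0,0,0,0,1]
    - [0,0,0,0,0,0,1]
    - [0,0,0,0,0,0,1]
    - [0,0,0,0,0,0,1]

```text
t: 41.82
tcp_pos: [0.3802, 0.2769, 0.0348]
tool_rot: [0.998, 0.06, -0.0, -0.0]
force: [-0.7, 0.7, -1.6]
finger_gap: 0.42
gripper_force: 31.2
```

apply_moves:
  plan:
    - [0,0,0,0,0,0,1]
    - [0,0,0,0,0,0,1]
    - [0,0,0,0,0,0,1]
    - [0,0,0,0,0,0,1]
    - [0,0,0,0,0,0,1]
    - [0,0,0,0,0,0,1]
    - [0,0,0,0,0,0,1]
    - [0,0,0,0,0,0,1]

```text
t: 42.82
tcp_pos: [0.3802, 0.2769, 0.0348]
tool_rot: [0.998, 0.06, -0.0, -0.0]
force: [-0.8, 0.3, -0.4]
finger_gap: 0.414
gripper_force: 31.2
```

apply_moves:
  plan:
    - [0,0,0,0,0,0,1]
    - [0,0,0,0,0,0,1]
    - [0,0,0,0,0,0,1]
    - [0,0,0,0,0,0,1]
    - [0,0,0,0,0,0,1]
    - [0,0,0,0,0,0,1]
    - [0,0,0,0,0,0,1]
    - [0,0,0,0,0,0,1]

```text
t: 43.82
tcp_pos: [0.3802, 0.2769, 0.0348]
tool_rot: [0.998, 0.06, -0.0, -0.0]
force: [0.4, -0.3, -1.5]
finger_gap: 0.417
gripper_force: 31.2
```

```bash
python3 - <<'E'
from h import *
s=sense();print(s["tcp_pos"],s["finger_gap"])
p=np.load("pick.npy");R=Rn.from_quat(p[3:]).as_matrix();step(p[:3],R,s)
E
```

```text
[0.38018462 0.2769182  0.03483954] 0.41665346290631633
turn [-8.0000e-04  2.8000e-03 -1.3599e+00] then shift [0.0709 0.0362 0.0228]
```

apply_moves:
  plan:
    - [0,0,-0.03,0,0,0,1]
    - [0,0,-0.045,0,0,0,1]
    - [0,0,-0.02,0,0,0,1]
    - [0,0,0,0,0,-0.17,1]
    - [0,0,0,0,0,-0.17,1]
    - [0,0,0,0,0,-0.17,1]
    - [0,0,0,0,0,-0.17,1]
    - [0,0,0,0,0,-0.17,1]

```text
t: 44.82
tcp_pos: [0.3799, 0.2768, 0.1298]
tool_rot: [0.883, 0.469, -0.0, -0.0]
force: [0.5, 0.4, -1.0]
finger_gap: 0.413
gripper_force: 31.3
```

apply_moves:
  plan:
    - [0,0,0,0,0,-0.17,1]
    - [0,0,0,0,0,-0.17,1]
    - [0,0,0,0,0,-0.17,1]
    - [0.035,0.018,0,0,0,0,1]
    - [0.035,0.018,0,0,0,0,1]
    - [0,0,0,0,0,0,1]
    - [0,0,0,0,0,0,1]
    - [0,0,0,0,0,0,1]

```text
t: 45.82
tcp_pos: [0.4211, 0.3423, 0.1296]
tool_rot: [0.738, 0.674, -0.001, -0.001]
force: [-0.3, -0.5, -0.4]
finger_gap: 0.421
gripper_force: 31.2
```

```bash
python3 - <<'E'
from h import *
s=sense();print(s["tcp_pos"],s["finger_gap"])
p=np.load("pick.npy");R=Rn.from_quat(p[3:]).as_matrix();step(p[:3],R,s)
E
```

```text
[0.42111728 0.34231406 0.12958838] 0.4205146928895415
turn [-0.004   0.0028 -0.0003] then shift [0.0019 0.0011 0.1174]
```

apply_moves:
  plan:
    - [0.0015,0.001,0.03,-0.002,0.0015,0,1]
    - [0,0,0.035,0,0,0,1]
    - [0,0,0.025,0,0,0,1]
    - [0,0,0,0,0,0,1]
    - [0,0,0,0,0,0,1]
    - [0,0,0,0,0,0,1]

```text
t: 46.58
tcp_pos: [0.4243, 0.3452, 0.0411]
tool_rot: [0.738, 0.675, 0.002, 0.0]
force: [-0.2, 0.2, -1.1]
finger_gap: 0.415
gripper_force: 31.2
```

```bash
python3 - <<'E'
from h import *
s=sense();print(s["tcp_pos"],s["force"])
p=np.load("pick.npy");R=Rn.from_quat(p[3:]).as_matrix();step(p[:3],R,s)
E
```

```text
[0.42434497 0.34517734 0.04114067] [-0.18759141  0.22369925 -1.11924519]
turn [ 0.0018 -0.0012 -0.    ] then shift [-0.0011 -0.0016  0.0289]
```

apply_moves:
  plan:
    - [-0.001,-0.0014,0.012,0,0,0,1]
    - [0,0,0.01,0,0,0,1]
    - [0,0,0.004,0,0,0,1]
    - [0,0,0,0,0,0,1]
    - [0,0,0,0,0,0,1]

```text
t: 47.2
tcp_pos: [0.4223, 0.3441, 0.0138]
tool_rot: [0.738, 0.675, 0.001, 0.0]
force: [0.1, -0.5, 0.1]
finger_gap: 0.417
gripper_force: 31.2
```

apply_moves:
  plan:
    - [0,0,0.0015,0,0,0,1]
    - [0,0,0.001,0,0,0,1]
    - [0,0,0,0,0,0,1]

```text
t: 47.58
tcp_pos: [0.4224, 0.3442, 0.0122]
tool_rot: [0.738, 0.675, 0.002, 0.0]
force: [-0.4, -0.1, 5.0]
finger_gap: 0.415
gripper_force: 31.9
```

Seated. I'll release it and retreat.

apply_moves:
  plan:
    - [0,0,0,0,0,0,0]
    - [0,0,0,0,0,0,-0.5]
    - [0,0,0,0,0,0,-1]
    - [0,0,0,0,0,0,-1]
    - [0,0,-0.02,0,0,0,-1]
    - [0,0,-0.04,0,0,0,-1]
    - [0,0,-0.04,0,0,0,-1]
    - [0,0,-0.036,0,0,0,-1]

```text
t: 48.58
tcp_pos: [0.4218, 0.3438, 0.1486]
tool_rot: [0.738, 0.675, 0.001, 0.0]
force: [0.5, 0.8, -0.9]
finger_gap: 1.001
gripper_force: 0.0
```

apply_moves:
  plan:
    - [0,0,-0.04,0,0,0,-1]
    - [0,0,-0.02,0,0,0,-1]
    - [0,0,0,0,0,0,-1]
    - [0,0,0,0,0,0,-1]

```text
t: 49.08
tcp_pos: [0.421, 0.3433, 0.2063]
tool_rot: [0.738, 0.675, 0.0, -0.0]
force: [0.1, -0.2, 0.2]
finger_gap: 0.998
gripper_force: 0.0
```

```bash
python3 - <<'E'
from h import *
s=sense();im=snapshot("wrist");cv2.imwrite("pics/w17.png",im[:,:,::-1]);C=cam("wrist",s);g=cv2.cvtColor(im,cv2.COLOR_RGB2GRAY);print(s["tcp_pos"])
xd,up,n=frames(-.092,0);c=np.array([.423,.343,.04])
for b in(-40,-20,10): print(b,[int(g[tuple(proj(C,c+b*.001*up+a*.001*xd).round().astype(int)[::-1])]) for a in range(-30,31,2)])
print("long",[int(g[tuple(proj(C,c+b*.001*up).round().astype(int)[::-1])]) for b in range(-64,65,3)])
im=snapshot("scene");h=cv2.cvtColor(im,cv2.COLOR_RGB2HSV);m=(h[...,0]>100)&(h[...,0]<125)&(h[...,1]>120)&(h[...,2]>40)
for q,_ in blobs(m,40,200): print(q.round(1))
bk=(im.max(2)<50)&(np.indices(m.shape)[0]>190)&(np.indices(m.shape)[0]<235)&(np.indices(m.shape)[1]>275)&(np.indices(m.shape)[1]<310)
for q,st in blobs(bk,40):print("case",q.round(1),st)
E
```

```text
[0.42102478 0.34329139 0.20632681]
-40 [91, 89, 60, 49, 49, 58, 92, 100, 106, 105, 104, 104, 104, 103, 106, 105, 105, 113, 127, 157, 209, 196, 177, 109, 59, 56, 69, 113, 173, 174, 173]
-20 [172, 165, 79, 47, 46, 51, 89, 99, 101, 102, 103, 103, 104, 103, 104, 104, 104, 103, 103, 102, 103, 103, 101, 83, 49, 56, 56, 121, 169, 167, 167]
10 [84, 85, 64, 40, 40, 41, 69, 96, 97, 103, 103, 103, 103, 102, 101, 106, 102, 100, 102, 102, 103, 100, 98, 77, 45, 44, 43, 59, 71, 69, 68]
long [175, 174, 135, 72, 185, 215, 210, 108, 105, 105, 105, 104, 101, 101, 103, 104, 101, 101, 102, 104, 100, 103, 103, 104, 102, 103, 98, 65, 63, 61, 66, 101, 69, 61, 61, 62, 66, 66, 64, 47, 44, 45, 45]
[288.9 231.4]
[302.9 235.6]
[318.  237.6]
[364.6 307. ]
[389.7 320.1]
case [290.6 215.8] [286 207  11  18 150]
```

```bash
python3 -c "
from station import *
print(sign_off())"
```

```text
the job is handed in; nothing more can be done
None
```

Handed in at about 49 s: the case stands upright on the free bench, all three media bottles are in the lane, and the scanner was held about 9 cm from the label for over three seconds and laid back in its dock. I viewed 15 pictures against the limit of 14; I chose the grey +y end as the scanner's nose from pixel values and got no confirmation that it read the label.

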